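# Free the spoon rest from its spring-bar bracket with the forked key

## Robot

A 7-joint arm with a two-finger parallel gripper is mounted at the origin on a cart in front of the work surface, level with it; the furniture and walls round the work are solid. World frame = base frame: x ahead of the robot, y to its left, z up, the work surface at z = 0. Lengths are in m, angles in rad, forces in N, time in s.
With the tool pointing down it reaches from about 0.4 to 0.85 m from the base axis. Payload 10.4 kg.
Tool frame: the origin (TCP) lies at the very end of the fingers, on their centre line; the grasp point (between the pads) lies 19 mm behind it; z points along the fingers, x is the direction in which the jaws open and shut, and the axes are right-handed (so a half turn about z gives the same grasp; the last joint's range is limited). The gripper opens to 87 mm and grips with 3 to 60 N. Pads are 19 mm wide; open, the fingers measure 117 mm over their backs; the gripper's body (75 mm by 190 mm) begins 51 mm behind the grasp point.
Start: joints at [1.256, 0.332, -0.065, 1.46, 0.022, 1.35, -0.088], TCP at [0.18, -0.599, 0.223] pointing down, gripper open.
Joint ranges: [-2.6, 2.6], [-0.5, 2.12], [-1.47, 1.34], [0.16, 2.42], [-1.27, 4.41], [0.06, 2.06], [-2.6, 2.6]. Speed limits (rad/s): [2.22, 2.22, 2.79, 2.79, 3.14, 3.14, 3.14].

## Interface

Orientations are given as a unit quaternion [x, y, z, w].
In Python, from bench import r gives the robot as it stands. The module is installed in compiled form; this text tells all that it offers.
- The arm moves only by the tool carry_out, never from a script. Its argument "commands" is a list that holds one entry, the list of rows, each a list of 7 numbers: the closure in counts, from 0 (fully open) to 255 (shut), then the shift along the tool's x, y, z in units of 25 mm (1.0 is 25 mm), then the turn, a rotation vector about the tool's x, y, z in units of 5 degrees (1.0 is 5 degrees). A call has 1 to 12 rows; each row is the pose to reach, as a shift and turn from the pose measured when the call began, along the tool's axes at that moment; what a row does not reach only later rows make up. A row lasts 1/8 s, in which the tool goes at most 62.5 mm and 10.7 degrees, less where a joint would pass 70% of its speed; a pose out of reach is approached as far as the arm can. A call with a gripper value outside its range is refused whole. The fingers move at their own pace and stop on an object; "grip_force" is the grip in N (left out, the last holds). Time passes only in rows, so rows that repeat a pose let the fingers close. It gives the time, the measured TCP pose, the force and the opening at its end, in the units of the state.
- r.read_state(): the state, without advancing time (a new reading comes with each control period).
- r.camera(name): name is "scene" or "top" or "wrist"; returns the picture (420x560x3 uint8, blue, green, red); there is no depth.
- r.camera_info(name): a dict with "fx", "fy", "cx", "cy" (pixels), "origin" and "rotation" of the camera in the world. Camera axes: x right, y down, z forward; pixel columns grow to the right and rows downward; lengths in m; the calibration is good to about 2 mm. A picture is of the moment at which its call begins: read the wrist's pose just before it. camera_info takes no time and is no camera call; for the wrist camera it gives the pose at the moment of the call.
- r.close_job(): hands the job in, once; it reports no verdict.
The state is a dict: "time": time; "joint_positions": joint angles; "joint_vel": joint speeds; "joint_torque": joint torques, N m; "ee_pos": TCP position; "eef_rot": TCP orientation; "ft_force": force on the tool from outside, world axes, zero at the start; "torque": the same for the moment, N m; "width": finger opening in m.
Only numpy, scipy, OpenCV 4.12 (cv2) and the standard library are available. Lean on these libraries where they do the work, as an engineer would, in place of code of your own. Each camera call takes 0.05 s, during which the arm holds its last target.

## Task

The white spoon rest locked in the steel bracket must go to the wash: take the blue forked key from its stand and push it, tines down, fully home over the spring bar between steel cheek and brass collar, so that it forces the collar aside and holds it there. Then lift the freed rest out and set it down flat and upright in the empty one of the two black trays. Leave the key in the bracket, and do not disturb the other rest or the jars.

Things in the scene. Friction and masses are not known exactly. Their poses are not given: they have to be found in the camera images.
- bracket: Fixed steel bracket. Origin: underside, centre of the rest's seat; z up. Base plate x -60 to 35, y -36 to 105 mm, top at z 8. Two cheeks, x -22 to 22, up to z 62, at y -30 to -22 and 22 to 30; the rest's root block sits between them, 2 mm free each side. Spring bar along +y at x 0, z 40: 10 mm rod through the +y cheek, collar outside it, then a dark barrel (y 68 to 102, top z 54).
- spring_bar (a joint): Travel of spring bar and collar along the bracket's +y, m. 0: sprung home, the rod's end 8 mm deep in the bore of the spoon rest, which then cannot be lifted (1.5 mm play); from 0.009 on the rest is free; stop at 0.017. Spring 2 N at 0, 4 N at 0.012; springs back when let go. The key fully home holds it at 0.012 or a little more.
- collar (a point): On the bar's axis, in the collar's face that looks at the cheek. Collar: brass disc 34 mm in diameter, 8 mm thick (from this face towards bracket +y). At travel 0 this face is 10 mm from the cheek's outer face (bracket y 40 against y 30 mm). Axes as the bracket's; moves with the bar.
- key_seat (a point): Fixed point of the bracket (x 0, y 41, z 8 mm), axes as the bracket's: where the key's origin lies when the key is fully home: flat face against the cheek's outer face, a tine on either side of the bar, tine tips on the base plate, key axes parallel to the bracket's. Key goes straight down to it; 10 to 20 N are enough, and once home it stays by itself.
- fork_key: Loose blue forked wedge key, 100 mm tall, 110 g, on its stand, tines down. Origin: at tine-tip height, middle of its width (x) and thickness (y); z up. Tines at x -19 to -9 and 9 to 19 mm, 44 mm from tip to crotch. Face at y -11 mm is flat (goes to the cheek); the other face slopes from y -7 at the tips out to y +11 at z 40 (goes to the collar). Bridge 38 mm wide, z 44 to 60.
- key_grip (a point): Middle of the key's handle, 82 mm above the tine tips; axes as the key's. The handle is 24 mm (x) by 22 mm (y) and spans 60 to 100 mm above the tips.
- key_stand: Fixed black stand: foot 60 x 50 mm, tongue 14 mm (x) by 30 mm (y), 52 mm tall. The key straddles the tongue, its crotch resting on it, tips 8 mm above the worktop; lift it 55 mm straight up to clear. Origin: centre of the underside.
- spoon_rest: Loose white spoon rest, 130 mm long (x -65 to 65), 130 to 210 g, at first in the bracket with axes as the bracket's, origin at bracket x -45, y 0, z 8 mm; lift 55 mm straight up to clear the cheeks. Origin: centre of its flat underside, close to its balance point; z up. Root block 40 x 40 x 50 mm at x 25 to 65, bored on its +y side; dish 60 mm wide, rim 12 mm high, at x -65 to 20.
- rest_grip (a point): On the spoon rest's upright grip fin, 83 mm above the underside; axes as the rest's. The fin is 14 mm thick (x), 30 mm wide (y), centred on the rest's origin, and reaches 95 mm above the underside.
- tray_empty: The empty one of two equal fixed black trays, 115 mm (x) by 260 mm (y), 12 mm high; flat inner floor 92 x 236 mm, 3 mm above the underside. Origin: centre of the underside. Its long (y) axis points roughly towards the robot. Which of the two places it has changes.
- tray_full: The other black tray, same size, which already holds a spoon rest. Origin: centre of the underside.
- other_rest: A second white spoon rest of the same shape and origin, lying loose in the full tray; leave it alone.
- red_jar: Glass jar with red lid, 60 mm diameter, 75 mm tall, loose bystander. Origin: centre of the underside.
- green_jar: Glass jar with green lid, 60 mm diameter, 75 mm tall, loose bystander. Origin: centre of the underside.
Not all that is in view belongs to the job. Several things have the shape of the fork_key; the one meant has the colours described above.

How it is judged:
By the outcome, as a careful person would: the job done as asked, in the order asked, and still so for the second after the job is handed in, with the robot touching nothing.
It also fails if it takes over 53 s, if anything falls off the work surface, if the arm or the gripper's body presses on something with over 40 N, if the wrist force passes 120 N, or if a joint passes its speed limit or range.

## Working session

There is one attempt and no reset: what is moved stays moved. The work goes in short steps, Python scripts to look and compute and a tool call to move; the robot and the scene stay as the last step left them, time stands still between calls to the robot, and variables do not carry over. Pictures are saved under pics/ and viewed, and the job is handed in when it is done.

Besides the shell and the picture viewer there is one more tool, called after "Request:" as name(argument=value, ...), one argument or row to a line, values as JSON. carry_out: Moves the arm, as the interface text tells. Its arguments: {"type":"object","properties":{"commands":{"type":"array"},"grip_force":{"type":"number"}},"required":["commands"]}

```bash
ls; mkdir -p pics; python3 - <<'E'
from bench import r
import cv2,json,numpy as np
s=r.read_state()
print({k:np.round(v,4).tolist() for k,v in s.items()})
for n in ("scene","top"):
    im=r.camera(n); cv2.imwrite(f"pics/{n}0.png",im)
    ci=r.camera_info(n); print(n,{k:np.round(v,4).tolist() for k,v in ci.items()})
E
```

```text
pics
{'time': 0.0, 'joint_positions': [1.2564, 0.3329, -0.0647, 1.461, 0.0216, 1.3499, -0.0885], 'joint_vel': [0.0007, -0.0008, 0.0005, -0.0007, 0.0012, -0.0008, 0.0021], 'joint_torque': [-0.0007, -62.3246, 0.0241, -38.9883, -0.0613, 0.0399, 0.0001], 'ee_pos': [0.1797, -0.5982, 0.2217], 'eef_rot': [0.8024, -0.5968, -0.0006, -0.0004], 'ft_force': [0.1376, 0.0211, 0.1237], 'torque': [-0.0153, 0.0715, 0.0509], 'width': 0.0866}
scene {'fx': 388.3993, 'fy': 388.3993, 'cx': 278.8469, 'cy': 218.5019, 'origin': [0.1109, 0.7942, 0.5876], 'rotation': [-0.2276, 0.8337, -0.4869, 0.1266]}
top {'fx': 403.8587, 'fy': 403.8587, 'cx': 284.5104, 'cy': 210.7872, 'origin': [0.4899, 0.0183, 1.1193], 'rotation': [-0.7056, 0.7084, -0.0127, 0.0111]}
```

View pics/scene0.png

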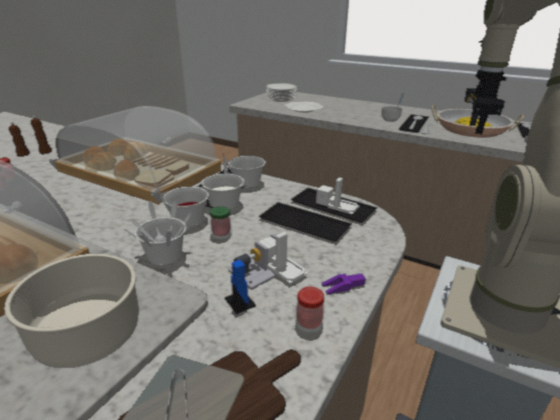

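View pics/top0.png

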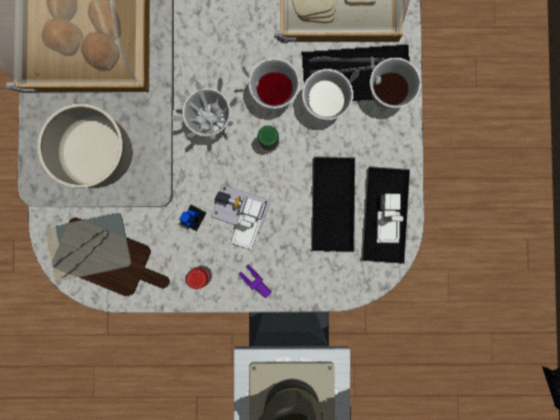

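The key candidates are the blue one upright on its black stand (top 192,217; scene 239,283) and the purple one lying down (top 255,281; scene 345,282). The blue one fits the description. The empty tray is at top (333,204), and the full one is at (387,215). I'll confirm in an enlarged crop.

```bash
python3 - <<'E'
import cv2,numpy as np
a=cv2.imread("pics/top0.png")[170:300,170:300]; a=cv2.resize(a,(600,600),interpolation=cv2.INTER_CUBIC)
cv2.imwrite("pics/top0c.png",a)
b=cv2.imread("pics/scene0.png")[220:340,210:370]; b=cv2.resize(b,(800,600),interpolation=cv2.INTER_CUBIC)
cv2.imwrite("pics/scene0c.png",b)
E
```

```text
(no output)
```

View pics/top0c.png

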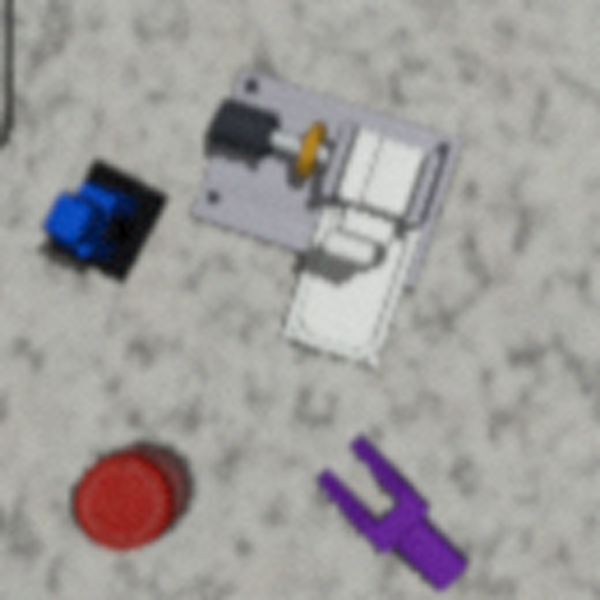

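View pics/scene0c.png

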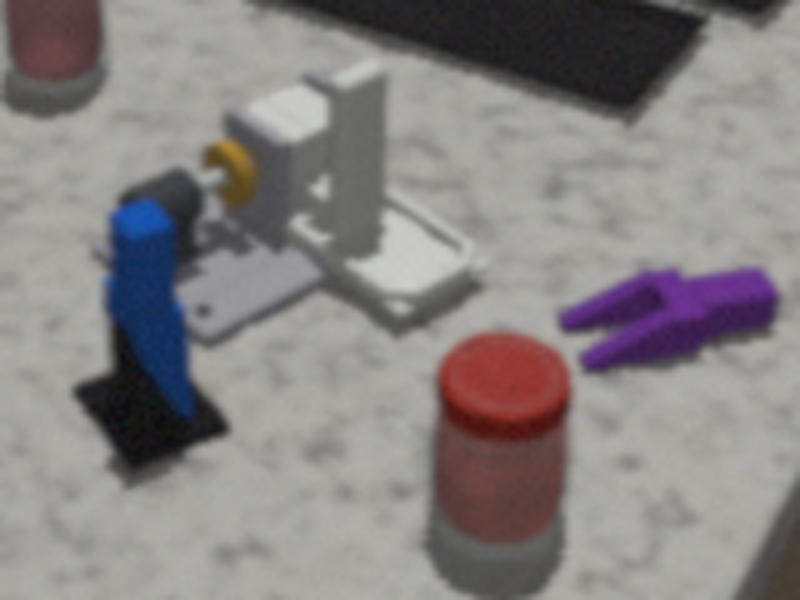

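Confirmed: the blue key stands on its stand, and the purple lookalike lies on the worktop. Next, a projection helper and coarse poses.

```bash
cat > h.py <<'E'
import numpy as np,cv2
from scipy.spatial.transform import Rotation as R
from scipy.optimize import least_squares
def cam(ci): return (ci["fx"],ci["fy"],ci["cx"],ci["cy"],np.array(ci["origin"]),R.from_quat(ci["rotation"]) if np.size(ci["rotation"])==4 else R.from_matrix(ci["rotation"]))
def proj(ci,P):
    fx,fy,cx,cy,o,Rr=cam(ci); c=Rr.inv().apply(np.atleast_2d(P)-o)
    return np.c_[fx*c[:,0]/c[:,2]+cx,fy*c[:,1]/c[:,2]+cy]
def ray(ci,uv,z):
    fx,fy,cx,cy,o,Rr=cam(ci); d=Rr.apply([(uv[0]-cx)/fx,(uv[1]-cy)/fy,1]); return o+d*(z-o[2])/d[2]
def pose(p,L,z0=0):
    L=np.atleast_2d(L)/1000.; return R.from_euler('z',p[2]).apply(L)+[p[0],p[1],z0]
def fit(obs,p0,z0=0):
    # obs: list of (ci, [(u,v,lx,ly,lz)...]) lengths mm ; returns x,y,yaw
    f=lambda p: np.concatenate([(proj(ci,pose(p,np.array(o)[:,2:],z0))-np.array(o)[:,:2]).ravel() for ci,o in obs])
    s=least_squares(f,p0,loss='soft_l1'); return s.x,f(s.x).reshape(-1,2)
E
python3 - <<'E'
from h import *
from bench import r
T=r.camera_info("top");S=r.camera_info("scene")
tc=lambda u,v:(u*130/600+170-.4,v*130/600+170-.4)
sc=lambda u,v:(u/5+210-.4,v/5+220-.4)
o=[(*tc(245,70),35,105,8),(*tc(462,140),35,-36,8),(*tc(190,215),-60,105,8)]
p,e=fit([(T,o)],[.5,.05,0]);print("bracket",p,e.round(1).tolist())
# stand foot corners on z~0.. top unknown
for c in [(100,160),(167,197),(125,283)]: print("foot",ray(T,tc(*c),.006).round(4))
for c in [(78,390),(130,465),(228,427)]: print("footS",ray(S,sc(*c),.006).round(4))
for n,c in dict(k1=(75,190),k2=(100,205),k3=(88,248),k4=(48,240)).items(): print(n,ray(T,tc(*c),.108).round(4))
for n,c in dict(a=(315,157),b=(354,157),c=(354,250),d=(312,250)).items(): print("tray",n,ray(T,c,.012).round(4))
print("red",ray(T,tc(122,500),.075),"green",ray(T,(268,136),.075))
print("wristcam rel", r.camera_info("wrist"))
E
```

```text
bracket [ 0.53499823  0.09981502 -0.3288971 ] [[-0.7, -0.8], [0.7, 0.3], [0.0, 0.4]]
foot [0.5463 0.2728 0.006 ]
foot [0.524  0.2327 0.006 ]
foot [0.4728 0.2576 0.006 ]
footS [0.5434 0.2764 0.006 ]
footS [0.4957 0.3031 0.006 ]
footS [0.4729 0.2622 0.006 ]
k1 [0.5249 0.263  0.108 ]
k2 [0.5167 0.2494 0.108 ]
k3 [0.4934 0.2558 0.108 ]
k4 [0.4978 0.2775 0.108 ]
tray a [ 0.6751 -0.069   0.012 ]
tray b [ 0.6747 -0.1765  0.012 ]
tray c [ 0.419 -0.174  0.012]
tray d [ 0.4195 -0.0591  0.012 ]
red [0.35309968 0.24406757 0.075     ] green [0.71994403 0.05801073 0.075     ]
wristcam rel {'fx': 312.34804758445495, 'fy': 312.34804758445495, 'cx': 274.465301634821, 'cy': 208.77956968077476, 'origin': array([ 0.24776582, -0.578077  ,  0.38396355]), 'rotation': array([ 0.79530766, -0.59214548, -0.0777463 ,  0.10394695])}
```

```bash
cat >> h.py <<'E'
def row(s,p,yaw):
    """units for shift/turn to TCP pos p, tool down, jaw (tool x) heading yaw deg"""
    R0=R.from_quat(s["eef_rot"]); a=np.radians(yaw)
    best=None
    for k in (0,np.pi):
        c,sn=np.cos(a+k),np.sin(a+k)
        Rt=R.from_matrix(np.array([[c,sn,0],[sn,-c,0],[0,0,-1.]]))
        rv=(R0.inv()*Rt).as_rotvec()
        if best is None or np.linalg.norm(rv)<np.linalg.norm(best): best=rv
    sh=R0.inv().apply(np.array(p)-s["ee_pos"])/.025
    return sh.round(3).tolist(),(np.degrees(best)/5).round(3).tolist()
def st(s):
    x=R.from_quat(s["eef_rot"]).as_matrix()
    return dict(t=round(s["time"],2),p=np.round(s["ee_pos"],4).tolist(),yaw=round(np.degrees(np.arctan2(x[1,0],x[0,0])),2),z=x[:,2].round(4).tolist(),F=np.round(s["ft_force"],1).tolist(),w=round(float(s["width"]),4))
E
python3 - <<'E'
from h import *
from bench import r
s=r.read_state()
print(st(s)); print(row(s,[.48,-.25,.26],-10)); print(row(s,[.53,.12,.26],72))
E
```

```text
{'t': 0.1, 'p': [0.1797, -0.5982, 0.2218], 'yaw': np.float64(-73.28), 'z': [-0.0004, 0.0013, -1.0], 'F': [-0.1, 0.7, 0.8], 'w': 0.0866}
([-9.887, -15.511, -1.515], [-0.008, 0.014, -12.656])
([-23.486, -21.684, -1.497], [0.005, 0.015, 6.944])
```

Request:
carry_out(
  commands=[
    [[0,-9.9,-15.5,-1.5,0,0,-12.6],[0,-9.9,-15.5,-1.5,0,0,-12.6],[0,-9.9,-15.5,-1.5,0,0,-12.6],[0,-9.9,-15.5,-1.5,0,0,-12.6],[0,-9.9,-15.5,-1.5,0,0,-12.6],[0,-9.9,-15.5,-1.5,0,0,-12.6],[0,-9.9,-15.5,-1.5,0,0,-12.6],[0,-9.9,-15.5,-1.5,0,0,-12.6],[0,-9.9,-15.5,-1.5,0,0,-12.6]],
  ],
)

```text
time: 1.23
ee_pos: [0.4807, -0.2478, 0.2594]
eef_rot: [0.996, -0.088, -0.0, -0.001]
ft_force: [-0.3, -0.5, 0.6]
width: 0.087
```

```bash
python3 - <<'E'
from h import *
from bench import r
s=r.read_state()
print(st(s),s["joint_positions"].round(2) if hasattr(s["joint_positions"],'round') else s["joint_positions"]); print(row(s,[.53,.15,.25],65))
cv2.imwrite("pics/w1.png",r.camera("wrist"))
E
```

```text
{'t': 1.23, 'p': [0.4807, -0.2478, 0.2594], 'yaw': np.float64(-10.05), 'z': [-0.0004, 0.0019, -1.0], 'F': [-0.3, -0.5, 0.6], 'w': 0.087} [ 0.83  0.16 -0.49  1.61  0.08  1.39  0.16]
([-0.833, -16.01, 0.408], [-0.023, -0.006, -15.01])
```

View pics/w1.png

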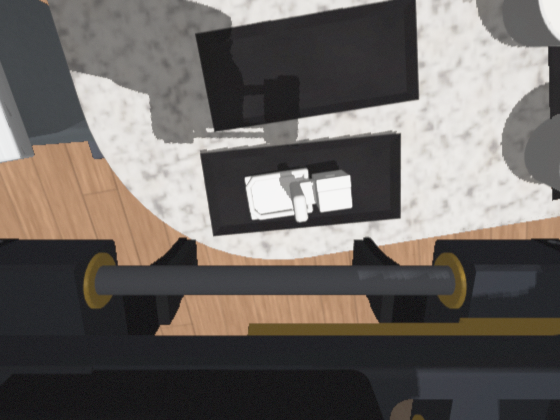

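```bash
python3 - <<'E'
from h import *
from bench import r
s=r.read_state()
print(row(s,[.585,.145,.25],65))
E
```

```text
([1.355, -16.28, 0.388], [-0.021, 0.004, -15.042])
```

Request:
carry_out(
  commands=[
    [[0,1.35,-16.3,0.4,0,0,-15],[0,1.35,-16.3,0.4,0,0,-15],[0,1.35,-16.3,0.4,0,0,-15],[0,1.35,-16.3,0.4,0,0,-15],[0,1.35,-16.3,0.4,0,0,-15],[0,1.35,-16.3,0.4,0,0,-15],[0,1.35,-16.3,0.4,0,0,-15],[0,1.35,-16.3,0.4,0,0,-15],[0,1.35,-16.3,0.4,0,0,-15],[0,1.35,-16.3,0.4,0,0,-15]],
  ],
)

```text
time: 2.52
ee_pos: [0.5853, 0.1432, 0.2497]
eef_rot: [0.845, 0.534, -0.0, -0.0]
ft_force: [0.4, -0.5, 0.1]
width: 0.0872
```

```bash
python3 - <<'E'
from h import *
from bench import r
import pickle
s=r.read_state()
print(st(s),np.round(s["joint_positions"],2))
ci=r.camera_info("wrist"); im=r.camera("wrist")
cv2.imwrite("pics/w2.png",im); pickle.dump(ci,open("w2.pkl","wb"))
E
```

```text
{'t': 2.52, 'p': [0.5853, 0.1432, 0.2497], 'yaw': np.float64(64.56), 'z': [-0.001, 0.0002, -1.0], 'F': [0.4, -0.5, 0.1], 'w': 0.0872} [ 0.34  0.39 -0.86  1.45  0.29  1.44  0.61]
```

View pics/w2.png

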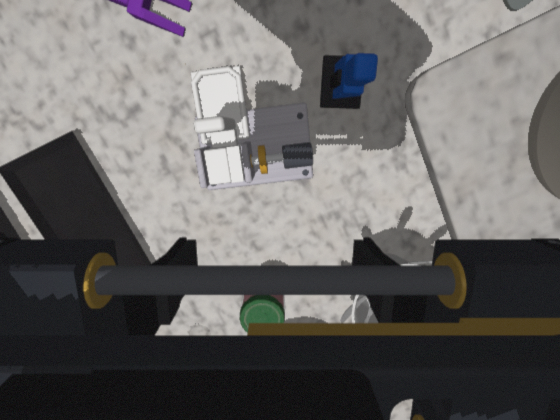

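```bash
python3 - <<'E'
import cv2
im=cv2.imread("pics/w2.png")
cv2.imwrite("pics/w2b.png",cv2.resize(im[60:200,180:330],None,fx=4.2857*0.98,fy=4.2857*.98,interpolation=cv2.INTER_CUBIC)[:600])
cv2.imwrite("pics/w2k.png",cv2.resize(im[40:120,310:390],(600,600),interpolation=cv2.INTER_CUBIC))
E
```

```text
(no output)
```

View pics/w2b.png

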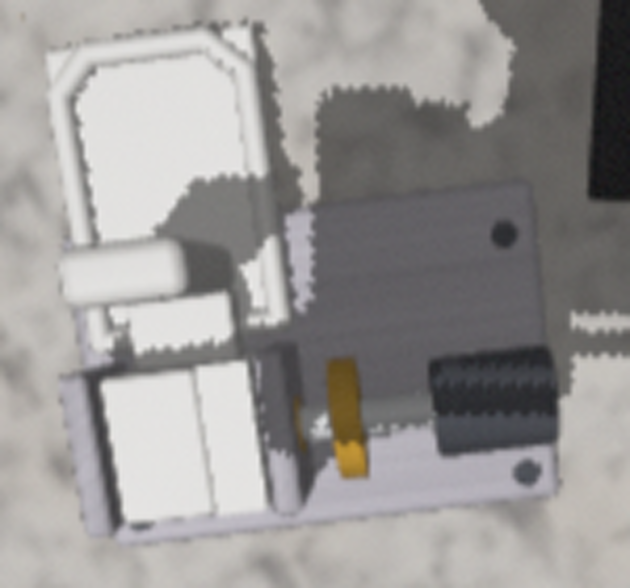

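View pics/w2k.png

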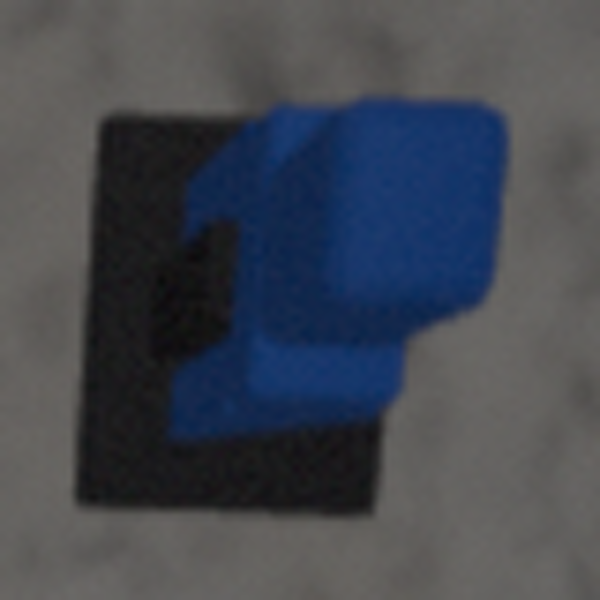

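```bash
cat > model.py <<'E'
import numpy as np,cv2
from h import *
def box(x0,x1,y0,y1,z0,z1):
    P=np.array([[x,y,z] for x in(x0,x1) for y in(y0,y1) for z in(z0,z1)],float)
    E=[(i,j) for i in range(8) for j in range(i+1,8) if bin(i^j).count('1')==1]
    return [(P[i],P[j]) for i,j in E]
def key():
    L=box(-12,12,-11,11,60,100)+box(-19,19,-11,11,44,60)
    for a,b in((-19,-9),(9,19)):
        for x in(a,b):
            q=[(x,-11,0),(x,-7,0),(x,11,40),(x,11,44),(x,-11,44)]
            L+=[(np.array(q[i],float),np.array(q[(i+1)%5],float)) for i in range(5)]
        for y,z in((-11,0),(-7,0)): L+=[(np.array([a,y,z],float),np.array([b,y,z],float))]
    return L
def bracket(): return box(-60,35,-36,105,0,8)+box(-22,22,-30,-22,8,62)+box(-22,22,22,30,8,62)
def rest(): return box(25,65,-20,20,0,50)+box(-65,20,-30,30,0,12)+box(-7,7,-15,15,12,95)
def tray(): return box(-57.5,57.5,-130,130,0,12)+box(-46,46,-118,118,3,3)
def draw(im,ci,L,p,z0,col,crop,sc):
    u0,v0,u1,v1=crop
    o=im if im.shape[0]!=420 else cv2.resize(im[v0:v1,u0:u1],None,fx=sc,fy=sc,interpolation=cv2.INTER_CUBIC)
    for a,b in L:
        q=proj(ci,pose(p,[a,b],z0)); q=((q-[u0,v0]+.5)*sc).round().astype(int)
        cv2.line(o,tuple(map(int,q[0])),tuple(map(int,q[1])),col,1,cv2.LINE_AA)
    return o
E
python3 - <<'E'
from model import *
from bench import r
import pickle
W=pickle.load(open("w2.pkl","rb"));T=r.camera_info("top");S=r.camera_info("scene")
kc=lambda u,v:(u/7.5+310-.5,v/7.5+40-.5)
bc=lambda u,v:(u/4.2+180-.5,v/4.2+60-.5)
# handle top corners; yaw -28 hypothesis: x_key=(.88,-.47), image right~key +y , image up = -x world ~ -key x
o=[(*kc(345,100),-12,-11,100),(*kc(507,103),-12,11,100),(*kc(492,303),12,11,100),(*kc(330,300),12,-11,100),(*kc(250,395),19,-11,60),(*kc(402,400),19,11,60)]
p,e=fit([(W,o)],[.51,.268,-.5],.008);print("key",p,np.degrees(p[2]),e.round(1).tolist())
b=[(*bc(530,182),-60,105,8),(*bc(555,492),35,105,8),(*bc(120,543),35,-36,8)]
b2=[(*bc(98,535),22,-30,62),(*bc(62,378),-22,-30,62),(*bc(288,512),22,30,62),(*bc(262,350),-22,30,62),(*bc(78,372),-22,-22,62)]
pb,e=fit([(W,b)],[.535,.1,-.3]);print("br plate",pb,np.degrees(pb[2]),e.round(1).tolist())
pb,e=fit([(W,b+b2)],[.535,.1,-.3]);print("br all",pb,np.degrees(pb[2]),e.round(1).tolist())
w=cv2.imread("pics/w2.png");s=cv2.imread("pics/scene0.png")
for n,k in(("A",0),("B",np.pi)):
    q=p+[0,0,k]
    cv2.imwrite(f"pics/k_{n}.png",np.hstack([draw(w,W,key(),q,.008,(0,255,255),(310,30,390,130),5),draw(s,S,key(),q,.008,(0,255,255),(205,240,285,340),5)]))
o=draw(w,W,bracket(),pb,0,(0,0,255),(180,60,330,200),4.2)
rp=[*pose(pb,[-45,0,8])[0][:2],pb[2]]
o=draw(o,W,rest(),rp,.008,(255,0,0),(180,60,330,200),4.2)
cv2.imwrite("pics/b_ov.png",o)
E
```

```text
key [ 0.5112112   0.26932744 -0.4672324 ] -26.770444458308734 [[-1.1, -1.8], [2.1, -1.6], [1.2, 0.7], [-1.4, 0.6], [-0.6, 0.6], [0.4, 0.4]]
br plate [ 0.53540455  0.10195174 -0.33257849] -19.05534364829012 [[0.3, -1.9], [0.7, 0.8], [-2.6, 0.5]]
br all [ 0.53604974  0.10140281 -0.32716281] -18.74504831802753 [[-0.2, -1.6], [0.6, 0.9], [-2.5, 1.3], [-4.2, 0.9], [-2.8, -0.7], [2.8, 0.3], [3.4, -0.6], [0.5, -0.1]]
```

View pics/k_A.png

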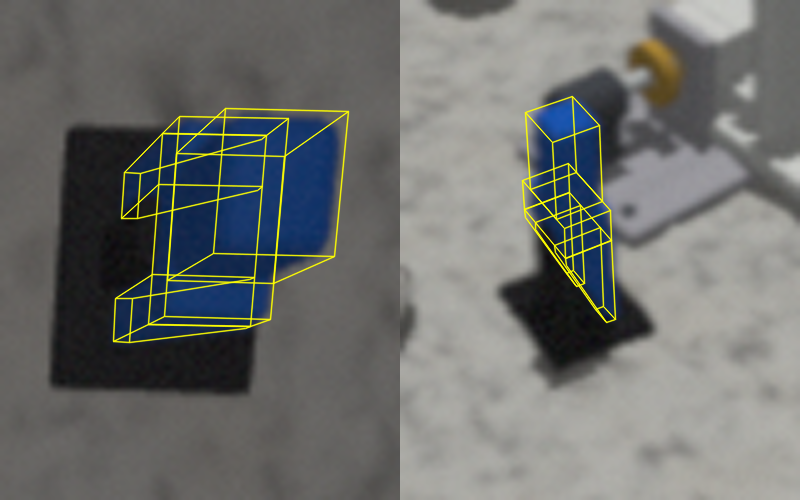

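View pics/k_B.png

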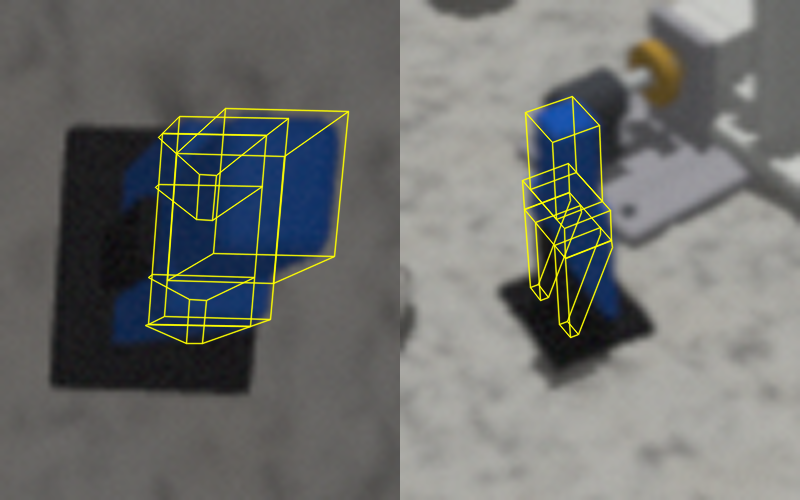

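View pics/b_ov.png

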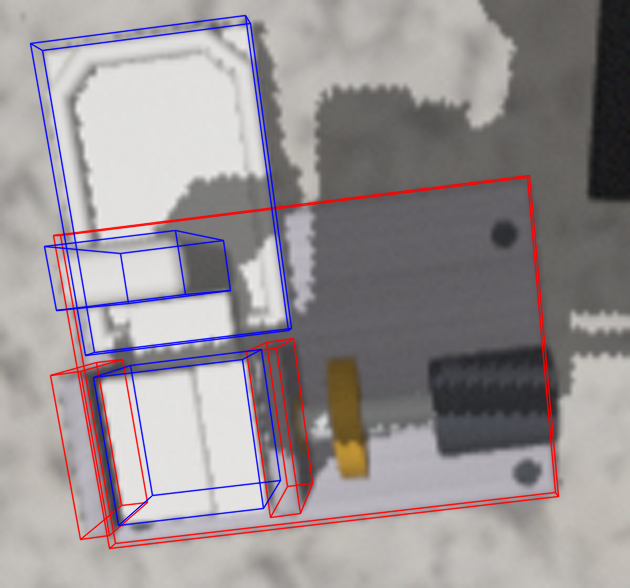

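Key orientation is settled: only hypothesis A (flat face towards −y, yaw about −27°) matches the tines in both views. The wrist extrinsics are a few mm off, so I'll take two closer views and bundle-adjust.

```bash
python3 - <<'E'
from h import *
from bench import r
s=r.read_state()
print(row(s,[.60,.095,.20],67)); print(row(s,[.57,.235,.20],67))
E
```

```text
([-1.503, 1.368, 1.99], [-0.01, -0.0, -0.481])
([3.041, -2.119, 1.993], [-0.01, -0.0, -0.481])
```

Request:
carry_out(
  commands=[
    [[0,-1.5,1.37,2.0,0,0,-0.5],[0,-1.5,1.37,2.0,0,0,-0.5],[0,-1.5,1.37,2.0,0,0,-0.5],[0,-1.5,1.37,2.0,0,0,-0.5]],
  ],
)

```text
time: 3.08
ee_pos: [0.6002, 0.0962, 0.2009]
eef_rot: [0.833, 0.553, 0.001, -0.0]
ft_force: [-0.1, 0.6, 0.7]
width: 0.0868
```

```bash
cat > shot.py <<'E'
import sys,pickle
from h import *
from bench import r
n=sys.argv[1]
s=r.read_state(); ci=r.camera_info("wrist"); im=r.camera("wrist"); s2=r.read_state()
print(st(s),st(s2)["p"]); print(np.round(ci["origin"],4))
cv2.imwrite(f"pics/{n}.png",im); pickle.dump((ci,s),open(n+".pkl","wb"))
E
python3 shot.py w3; python3 - <<'E'
from h import *
from bench import r
s=r.read_state()
print(row(s,[.57,.235,.20],67))
E
```

```text
{'t': 3.08, 'p': [0.6002, 0.0962, 0.2009], 'yaw': np.float64(67.13), 'z': [0.0006, 0.001, -1.0], 'F': [-0.1, 0.6, 0.7], 'w': 0.0868} [0.6002, 0.0963, 0.2009]
[0.5361 0.1235 0.363 ]
([4.643, -3.265, 0.041], [0.003, -0.013, 0.032])
```

View pics/w3.png

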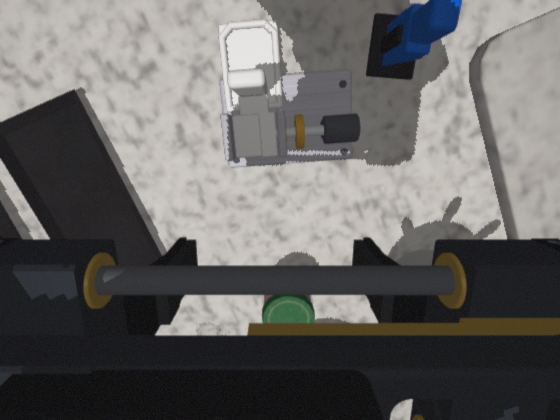

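Request:
carry_out(
  commands=[
    [[0,4.65,-3.27,0,0,0,0],[0,4.65,-3.27,0,0,0,0],[0,4.65,-3.27,0,0,0,0],[0,4.65,-3.27,0,0,0,0],[0,4.65,-3.27,0,0,0,0]],
  ],
)

```text
time: 3.75
ee_pos: [0.5709, 0.2334, 0.2011]
eef_rot: [0.834, 0.552, 0.001, 0.0]
ft_force: [0.8, 0.1, -1.2]
width: 0.0871
```

```bash
python3 shot.py w4; python3 - <<'E'
import cv2
a=cv2.imread("pics/w3.png");b=cv2.imread("pics/w4.png")
cv2.imwrite("pics/w3b.png",cv2.resize(a[10:175,205:370],(594,594),interpolation=cv2.INTER_CUBIC))
E
```

```text
{'t': 3.75, 'p': [0.5709, 0.2334, 0.2011], 'yaw': np.float64(67.04), 'z': [0.0012, 0.0, -1.0], 'F': [0.8, 0.1, -1.2], 'w': 0.0871} [0.5709, 0.2331, 0.201]
[0.5067 0.261  0.3631]
```

View pics/w4.png

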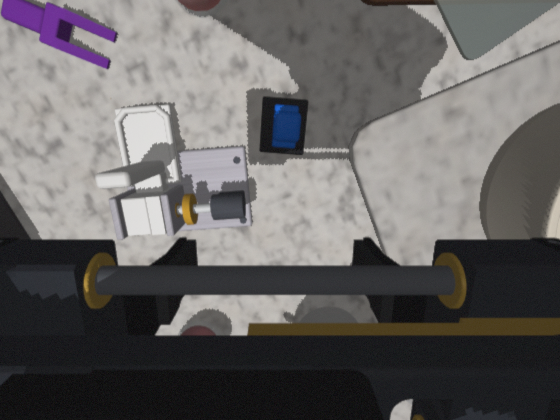

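View pics/w3b.png

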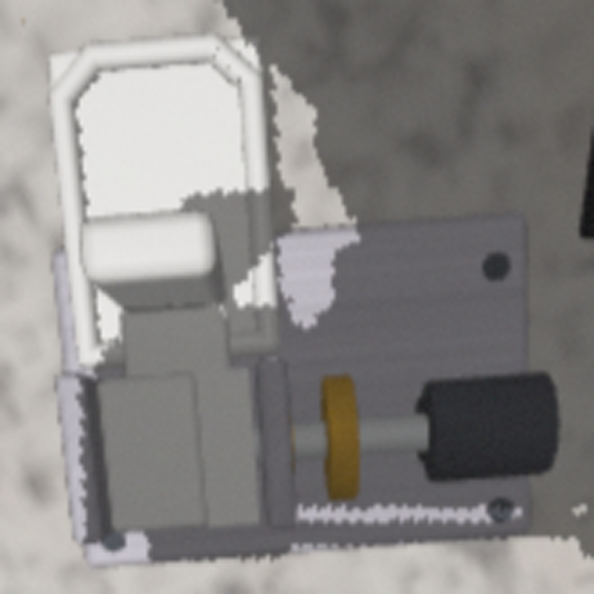

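```bash
python3 - <<'E'
import cv2
b=cv2.imread("pics/w4.png")
cv2.imwrite("pics/w4b.png",cv2.resize(b[95:245,85:265],(720,600),interpolation=cv2.INTER_CUBIC))
cv2.imwrite("pics/w4k.png",cv2.resize(b[85:165,245:325],(600,600),interpolation=cv2.INTER_CUBIC))
E
```

```text
(no output)
```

View pics/w4b.png

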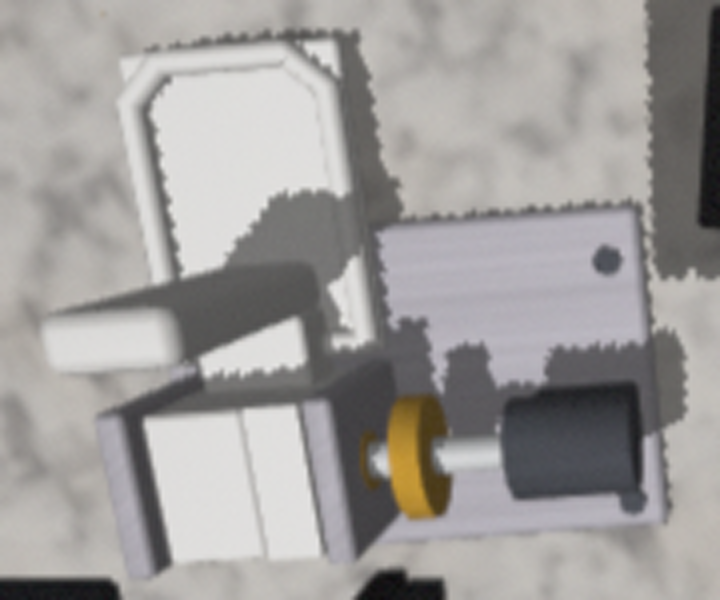

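View pics/w4k.png

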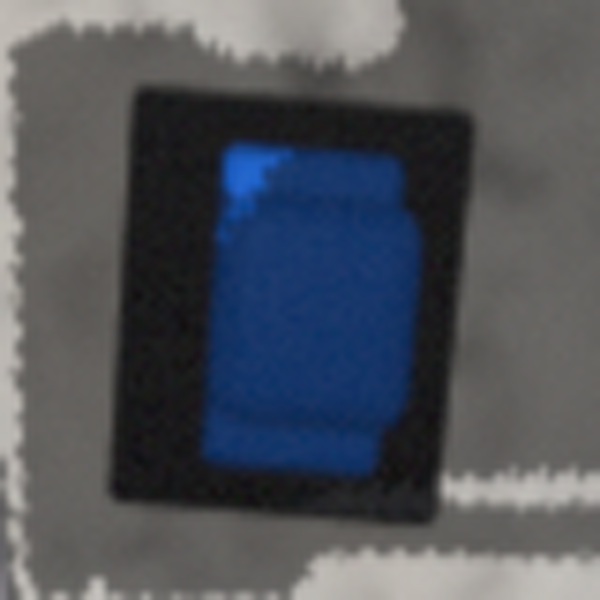

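```bash
cat > ba.py <<'E'
from model import *
import pickle
W2=pickle.load(open("w2.pkl","rb"));W3=pickle.load(open("w3.pkl","rb"))[0];W4=pickle.load(open("w4.pkl","rb"))[0]
def corr(ci,d,w):
    o=np.array(ci["origin"]);Rr=R.from_quat(ci["rotation"])
    return {**ci,"origin":o+Rr.apply(d),"rotation":(Rr*R.from_rotvec(w)).as_quat()}
f=lambda sc,u0,v0:(lambda u,v:(u/sc+u0-.5,v/sc+v0-.5))
c4=f(4,85,95);c3=f(3.6,205,10);c2=f(4.2,180,60);k4=f(7.5,245,85);k2=f(7.5,310,40)
B4=[(c4,100,415,-22,-30,62),(c4,135,578,22,-30,62),(c4,163,572,22,-22,62),(c4,305,403,-22,22,62),(c4,330,398,-22,30,62),(c4,357,560,22,30,62),(c4,330,562,22,22,62),(c4,640,207,-60,105,8),(c4,665,522,35,105,8),(c4,145,418,-20,-20,58),(c4,300,405,-20,20,58),(c4,172,563,20,-20,58),(c4,322,557,20,20,58),(c4,112,340,-45,0,103)]
B3=[(c3,525,213,-60,105,8),(c3,529,528,35,105,8),(c3,88,563,35,-36,8),(c3,55,255,-60,-36,8),(c3,100,382,-20,-20,58),(c3,258,365,-20,20,58),(c3,265,522,20,20,58),(c3,108,527,20,-20,58),(c3,285,360,-22,30,62),(c3,293,523,22,30,62),(c3,268,525,22,22,62),(c3,150,247,-45,0,103)]
B2=[(c2,530,182,-60,105,8),(c2,555,492,35,105,8),(c2,120,543,35,-36,8),(c2,98,535,22,-30,62),(c2,62,378,-22,-30,62),(c2,299,512,22,30,62),(c2,276,515,22,22,62),(c2,102,380,-20,-20,58),(c2,125,527,20,-20,58),(c2,265,510,20,20,58),(c2,122,272,-45,0,103)]
K4=[(k4,222,150,-19,-11,60),(k4,402,155,-19,11,60),(k4,378,470,19,11,60),(k4,205,465,19,-11,60),(k4,315,315,0,0,100)]
K2=[(k2,250,395,19,-11,60),(k2,402,400,19,11,60),(k2,418,201,0,0,100)]
OB=[(W4,B4,0,0.),(W3,B3,0,0.),(W2,B2,0,0.),(W4,K4,1,.008),(W2,K2,1,.008)]
def res(x):
    out=[]
    for ci,o,k,z in OB:
        c=corr(ci,x[0:3],x[3:6]); uv=np.array([q[0](q[1],q[2]) for q in o]);L=np.array([q[3:] for q in o],float)
        out.append(proj(c,pose(x[6+3*k:9+3*k],L,z))-uv)
    return out
def cost(x): return np.concatenate([np.concatenate([e.ravel() for e in res(x)])/.8,x[:3]/.003,x[3:6]/np.radians(.7)])
if __name__=="__main__":
    s=least_squares(cost,[0]*6+[.535,.1,-.33,.51,.268,-.47],loss='soft_l1'); x=s.x
    sd=np.sqrt(np.diag(np.linalg.inv(s.jac.T@s.jac)))
    print("d mm",x[:3]*1e3,"w deg",np.degrees(x[3:6]));print("br",x[6:8],np.degrees(x[8]));print("key",x[9:11],np.degrees(x[11]));print("sd",(sd*1e3).round(1))
    for e in res(x): print(e.round(1).tolist())
    np.save("ba.npy",x)
E
python3 ba.py
```

```text
d mm [ 0.45231265  1.24803606 -3.26293237] w deg [-0.07684098 -0.01094673  0.06355646]
br [0.53781585 0.10223458] -18.87431184897624
key [0.51224029 0.26970843] -25.81818415408116
sd [ 2.9  3.2  1.1  4.7  4.3  2.8  3.5  3.3  5.   3.4  3.2 16.8]
[[-0.8, -0.5], [-0.6, -0.0], [0.0, 1.0], [-0.6, -1.2], [1.1, -0.6], [1.2, 0.5], [0.3, 0.5], [-0.2, -0.7], [1.3, 0.5], [0.1, -0.9], [0.4, -0.5], [1.0, -0.1], [1.4, -1.2], [0.6, 0.4]]
[[0.3, -0.4], [-0.1, 2.2], [-0.7, 1.4], [-1.3, -1.8], [-1.1, -0.6], [-2.9, 0.9], [-1.8, 0.0], [1.1, 1.6], [0.2, -0.9], [0.9, 1.5], [-0.4, 1.5], [-0.7, 0.1]]
[[0.5, -1.0], [1.1, 0.9], [-1.2, 1.0], [-2.6, 0.7], [-1.0, -0.5], [1.3, 0.2], [-0.2, 0.2], [-0.6, -0.5], [0.0, -0.8], [0.8, -0.7], [0.3, 0.1]]
[[-0.1, -0.8], [0.1, -0.2], [0.6, 0.2], [0.3, -0.2], [0.1, -0.3]]
[[-0.7, 0.9], [0.0, 0.4], [-0.5, 0.3]]
```

```bash
python3 - <<'E'
from h import *
from bench import r
s=r.read_state(); print(st(s))
print(row(s,[.5122,.2697,.13],64.2)); print(row(s,[.5122,.2697,.0725],64.2))
E
```

```text
{'t': 3.8, 'p': [0.5709, 0.2331, 0.201], 'yaw': np.float64(67.0), 'z': [0.0011, 0.0, -1.0], 'F': [-0.1, -0.1, 0.1], 'w': 0.0868}
([0.429, -2.737, 2.838], [0.011, -0.005, 0.56])
([0.428, -2.739, 5.138], [0.011, -0.005, 0.56])
```

Request:
carry_out(
  commands=[
    [[0,0.43,-2.74,1.5,0,0,0.56],[0,0.43,-2.74,2.8,0,0,0.56],[0,0.43,-2.74,2.8,0,0,0.56],[0,0.43,-2.74,2.8,0,0,0.56],[0,0.43,-2.74,3.8,0,0,0.56],[0,0.43,-2.74,5.14,0,0,0.56],[0,0.43,-2.74,5.14,0,0,0.56],[0,0.43,-2.74,5.14,0,0,0.56]],
  ],
  grip_force=20,
)

```text
time: 4.8
ee_pos: [0.5136, 0.2701, 0.0744]
eef_rot: [0.847, 0.531, 0.002, 0.0]
ft_force: [-0.1, 0.3, 1.0]
width: 0.0869
```

```bash
python3 shot.py w5; python3 - <<'E'
from h import *
from bench import r
S=r.camera("scene"); cv2.imwrite("pics/s5.png",cv2.resize(S[180:330,160:360],(800,600),interpolation=cv2.INTER_CUBIC))
s=r.read_state(); print(st(s), row(s,[.5122,.2697,.0725],64.2))
E
```

```text
{'t': 4.8, 'p': [0.5136, 0.2701, 0.0744], 'yaw': np.float64(64.14), 'z': [0.003, 0.0012, -1.0], 'F': [-0.1, 0.3, 1.0], 'w': 0.0869} [0.5136, 0.2702, 0.0745]
[0.4507 0.3006 0.2364]
{'t': 4.9, 'p': [0.5134, 0.2702, 0.0744], 'yaw': np.float64(64.16), 'z': [0.0034, 0.0011, -1.0], 'F': [0.3, -0.2, 0.2], 'w': 0.0872} ([-0.038, -0.036, 0.074], [0.03, -0.029, -0.007])
```

View pics/w5.png

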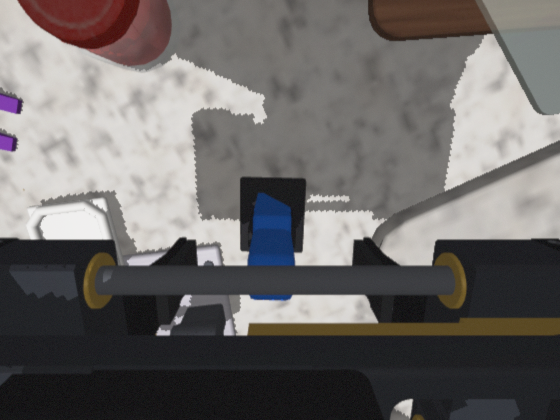

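View pics/s5.png

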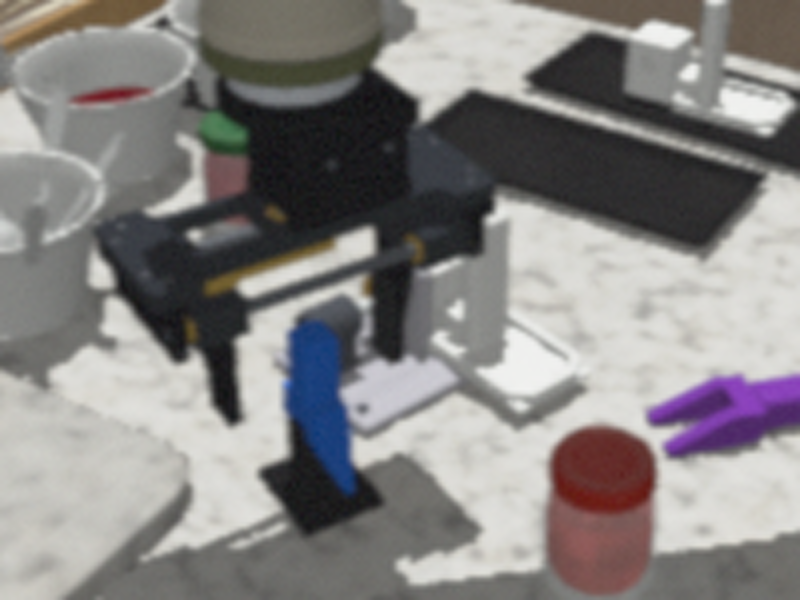

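The key handle sits centred between the fingers: columns 250–295 against finger inner edges at about 197 and 353. Closing.

Request:
carry_out(
  commands=[
    [[255,-0.04,-0.04,0.07,0,0,0],[255,-0.04,-0.04,0.07,0,0,0],[255,-0.04,-0.04,0.07,0,0,0],[255,-0.04,-0.04,0.07,0,0,0],[255,-0.04,-0.04,0.07,0,0,0],[255,-0.04,-0.04,0.07,0,0,0],[255,-0.04,-0.04,0.07,0,0,0],[255,-0.04,-0.04,0.07,0,0,0]],
  ],
  grip_force=50,
)

```text
time: 5.9
ee_pos: [0.5121, 0.2697, 0.0726]
eef_rot: [0.847, 0.531, 0.002, 0.0]
ft_force: [0.2, 0.4, -0.1]
width: 0.0218
```

```bash
python3 shot.py w6; python3 - <<'E'
from h import *
from bench import r
s=r.read_state(); print(st(s))
E
```

```text
{'t': 5.9, 'p': [0.5121, 0.2697, 0.0726], 'yaw': np.float64(64.17), 'z': [0.0035, 0.0011, -1.0], 'F': [0.2, 0.4, -0.1], 'w': 0.0218} [0.5121, 0.2697, 0.0726]
[0.449  0.3003 0.2345]
{'t': 5.95, 'p': [0.5121, 0.2697, 0.0726], 'yaw': np.float64(64.16), 'z': [0.0034, 0.0011, -1.0], 'F': [0.3, 0.1, -1.9], 'w': 0.0216}
```

View pics/w6.png

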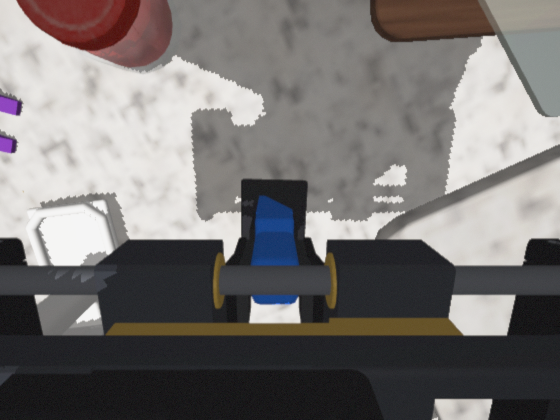

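Gripped squarely: width 21.7 mm, no side force. Lifting straight up, then across to above the seat.

Request:
carry_out(
  commands=[
    [[255,0,0,-0.5,0,0,0],[255,0,0,-1.2,0,0,0],[255,0,0,-2.0,0,0,0],[255,0,0,-3.1,0,0,0],[255,0,0,-3.1,0,0,0],[255,0,0,-3.1,0,0,0]],
  ],
  grip_force=50,
)

```text
time: 6.7
ee_pos: [0.5118, 0.2694, 0.1501]
eef_rot: [0.847, 0.531, 0.002, 0.001]
ft_force: [1.0, -0.4, -1.6]
width: 0.0218
```

```bash
python3 - <<'E'
from model import *
from bench import r
s=r.read_state(); print(st(s))
pb=np.load("ba.npy")[6:9]
for y in (41,42.5):
    t=pose(pb,[0,y,0])[0]; print(t, row(s,[t[0],t[1],.15],np.degrees(pb[2])+90))
E
```

```text
{'t': 6.7, 'p': [0.5118, 0.2694, 0.1501], 'yaw': np.float64(64.16), 'z': [0.0036, 0.0008, -1.0], 'F': [1.0, -0.4, -1.6], 'w': 0.0218}
[0.55107907 0.14103003 0.        ] ([-3.935, 3.653, 0.005], [0.035, -0.024, -1.394])
[0.55156431 0.14244938 0.        ] ([-3.875, 3.646, 0.005], [0.035, -0.024, -1.394])
```

Request:
carry_out(
  commands=[
    [[255,-3.88,3.65,0,0.03,-0.02,-1.4],[255,-3.88,3.65,0,0.03,-0.02,-1.4],[255,-3.88,3.65,0,0.03,-0.02,-1.4],[255,-3.88,3.65,0,0.03,-0.02,-1.4],[255,-3.88,3.65,0,0.03,-0.02,-1.4],[255,-3.88,3.65,0,0.03,-0.02,-1.4]],
  ],
)

```text
time: 7.45
ee_pos: [0.5511, 0.1439, 0.1501]
eef_rot: [0.813, 0.583, 0.0, -0.0]
ft_force: [-0.3, 0.3, 0.1]
width: 0.0217
```

```bash
python3 shot.py w7; python3 - <<'E'
from model import *
from bench import r
import pickle
x=np.load("ba.npy"); pb=x[6:9]
s=r.read_state(); print(st(s))
W=corr=None
from ba import corr
ci=corr(pickle.load(open("w7.pkl","rb"))[0],x[:3],x[3:6])
w=cv2.imread("pics/w7.png")
cr=(160,130,360,280)
cv2.imwrite("pics/w7c.png",cv2.resize(w[cr[1]:cr[3],cr[0]:cr[2]],(800,600),interpolation=cv2.INTER_CUBIC))
o=draw(w,ci,bracket(),pb,0,(0,0,255),cr,4)
yaw=np.radians(st(s)["yaw"]-90)
o=draw(o,ci,key(),[s["ee_pos"][0],s["ee_pos"][1],yaw],s["ee_pos"][2]-.0646,(0,255,255),cr,4)
cv2.imwrite("pics/w7o.png",o)
Sc=r.camera_info("scene");S=r.camera("scene"); cv2.imwrite("pics/s7r.png",S)
cr=(190,200,340,312)
o=draw(S,Sc,bracket(),pb,0,(0,0,255),cr,5.3)
o=draw(o,Sc,key(),[s["ee_pos"][0],s["ee_pos"][1],yaw],s["ee_pos"][2]-.0646,(0,255,255),cr,5.3)
cv2.imwrite("pics/s7o.png",o)
E
```

```text
{'t': 7.45, 'p': [0.5511, 0.1439, 0.1501], 'yaw': np.float64(71.3), 'z': [0.0004, 0.0006, -1.0], 'F': [-0.3, 0.3, 0.1], 'w': 0.0217} [0.5512, 0.1436, 0.1501]
[0.4852 0.1665 0.3122]
{'t': 7.5, 'p': [0.5512, 0.1436, 0.1501], 'yaw': np.float64(71.27), 'z': [0.0005, 0.0005, -1.0], 'F': [0.2, 0.2, -1.7], 'w': 0.022}
```

View pics/w7c.png

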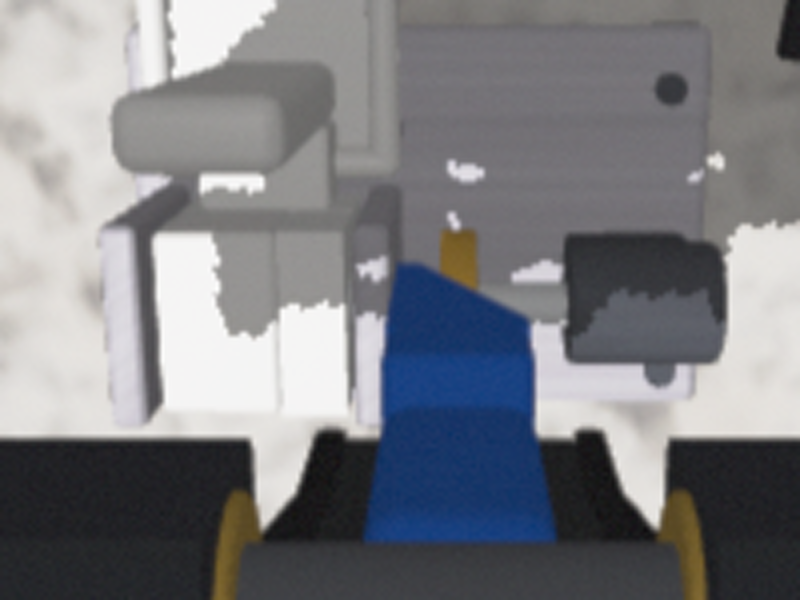

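View pics/w7o.png

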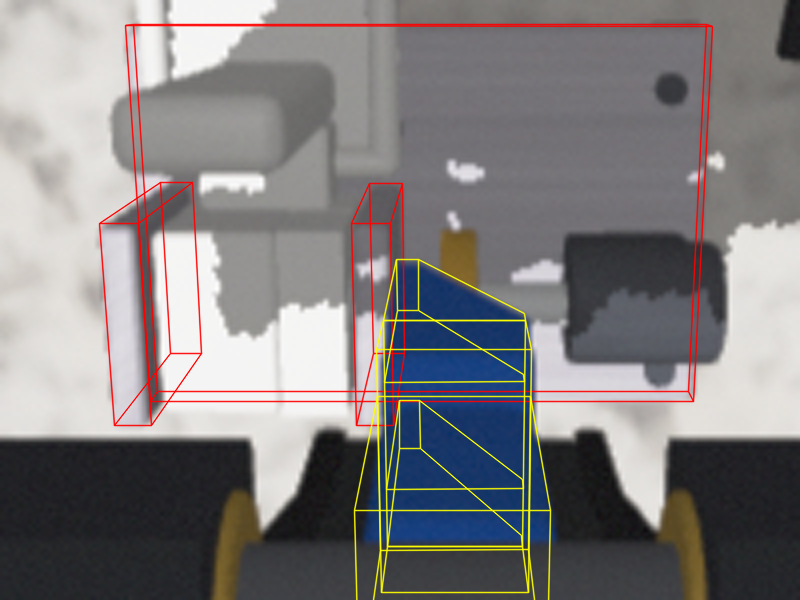

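View pics/s7o.png

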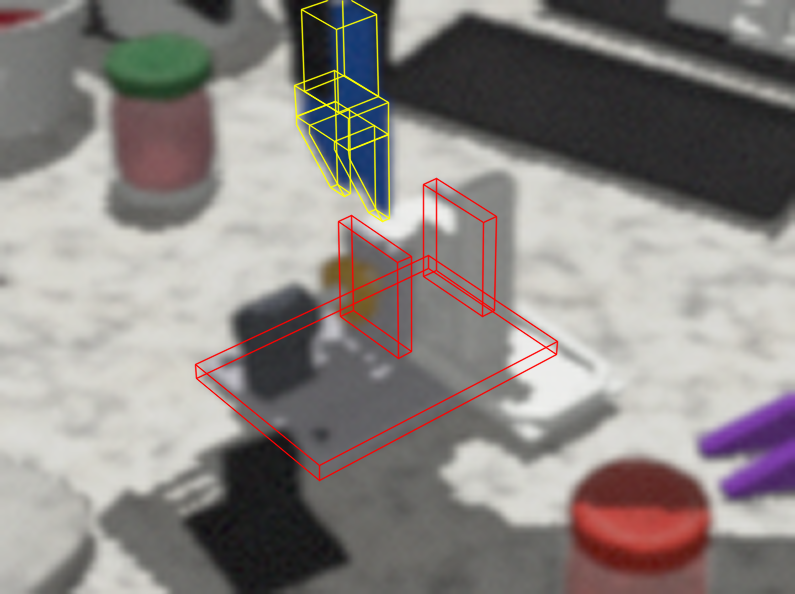

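```bash
cat > loc.py <<'E'
from model import *
from bench import r
pb=np.load("ba.npy")[6:9]
def local(s): 
    d=R.from_euler('z',-pb[2]).apply(np.array(s["ee_pos"])-[pb[0],pb[1],0])*1e3
    return d.round(1)
if __name__=="__main__":
    import sys
    s=r.read_state(); print(st(s),"local mm",local(s))
    a=list(map(float,sys.argv[1:]))
    for i in range(0,len(a),3):
        t=pose(pb,[a[i],a[i+1],0])[0]; print(a[i:i+3],row(s,[t[0],t[1],a[i+2]],np.degrees(pb[2])+90))
E
python3 loc.py 0 41.8 .122  0 41.8 .10  0 41.3 .0726
```

```text
{'t': 7.55, 'p': [0.5513, 0.1434, 0.1501], 'yaw': np.float64(71.25), 'z': [0.0005, 0.0004, -1.0], 'F': [-0.6, 0.1, -0.9], 'w': 0.0214} local mm [ -0.6  43.3 150.1]
[0.0, 41.8, 0.122] ([-0.06, 0.022, 1.126], [0.004, -0.006, 0.025])
[0.0, 41.8, 0.1] ([-0.06, 0.022, 2.006], [0.004, -0.006, 0.025])
[0.0, 41.3, 0.0726] ([-0.081, 0.021, 3.102], [0.004, -0.006, 0.025])
```

Request:
carry_out(
  commands=[
    [[255,-0.06,0.02,0.5,0,0,0.02],[255,-0.06,0.02,1.1,0,0,0.02],[255,-0.06,0.02,1.1,0,0,0.02],[255,-0.06,0.02,1.1,0,0,0.02]],
  ],
)

```text
time: 8.05
ee_pos: [0.5512, 0.1418, 0.1225]
eef_rot: [0.813, 0.582, 0.0, -0.0]
ft_force: [0.7, -0.6, -0.7]
width: 0.0217
```

```bash
python3 loc.py 0 41.8 .10 0 41.8 .085; python3 shot.py w8;  python3 - <<'E'
from model import *
from bench import r
import pickle
from ba import corr
x=np.load("ba.npy"); pb=x[6:9]
ci,s=pickle.load(open("w8.pkl","rb")); ci=corr(ci,x[:3],x[3:6])
w=cv2.imread("pics/w8.png")
cr=(170,140,320,270)
o0=cv2.resize(w[cr[1]:cr[3],cr[0]:cr[2]],None,fx=4.5,fy=4.5,interpolation=cv2.INTER_CUBIC)
cv2.imwrite("pics/w8c.png",o0)
S=r.camera("scene"); 
cv2.imwrite("pics/s8.png",cv2.resize(S[200:290,200:320],(800,600),interpolation=cv2.INTER_CUBIC))
E
```

```text
{'t': 8.05, 'p': [0.5512, 0.1418, 0.1225], 'yaw': np.float64(71.16), 'z': [0.0001, 0.0004, -1.0], 'F': [0.7, -0.6, -0.7], 'w': 0.0217} local mm [-1.000e-01  4.180e+01  1.225e+02]
[0.0, 41.8, 0.1] ([-0.001, 0.006, 0.902], [-0.001, -0.005, 0.006])
[0.0, 41.8, 0.085] ([-0.001, 0.006, 1.502], [-0.001, -0.005, 0.006])
{'t': 8.05, 'p': [0.5512, 0.1418, 0.1225], 'yaw': np.float64(71.16), 'z': [0.0001, 0.0004, -1.0], 'F': [0.7, -0.6, -0.7], 'w': 0.0217} [0.5514, 0.1418, 0.1228]
[0.4855 0.1646 0.2847]
```

View pics/w8c.png

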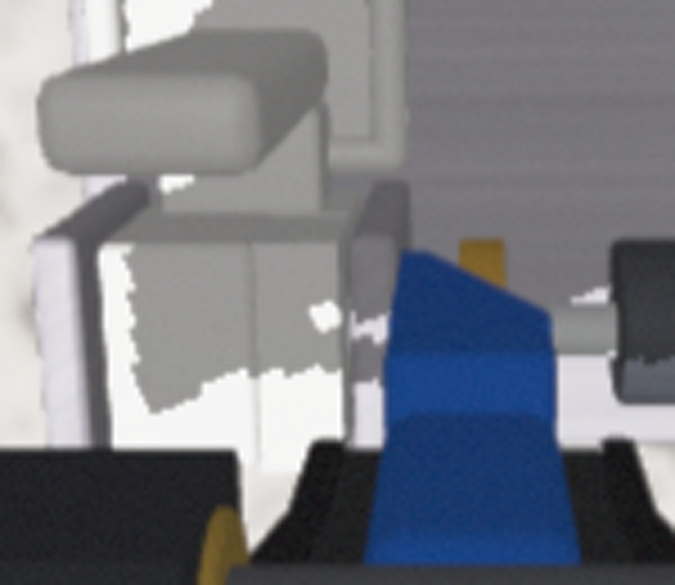

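View pics/s8.png

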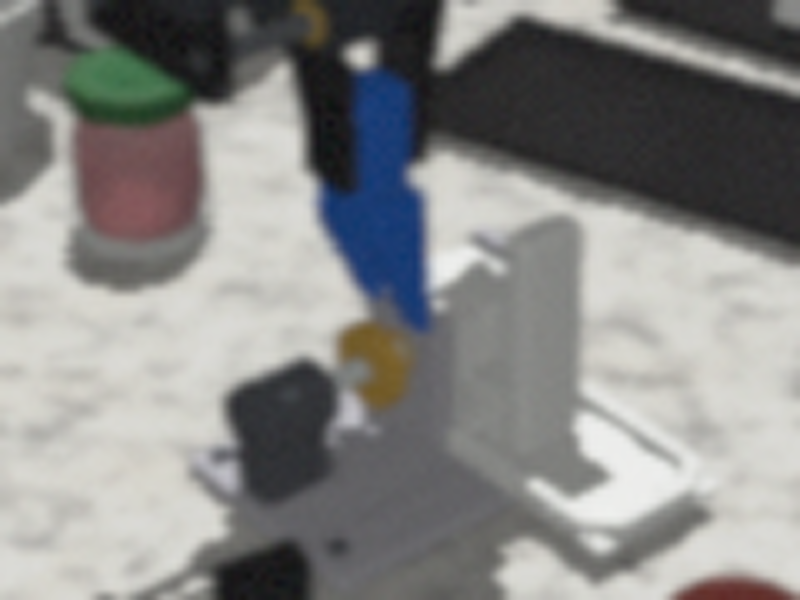

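Tine tips sit in the gap, about 1.9 mm off the cheek's outer face (wrist crop: tip corner at 402,252 against cheek edge at about 391), and the x offset agrees to about 1 mm. Pressing down.

Request:
carry_out(
  commands=[
    [[255,0,0,0.3,0,0,0],[255,0,0,0.6,0,0,0],[255,0,0,0.9,0,0,0],[255,0,0,0.9,0,0,0]],
  ],
  grip_force=60,
)

```text
time: 8.65
ee_pos: [0.551, 0.1414, 0.0996]
eef_rot: [0.813, 0.582, -0.0, -0.0]
ft_force: [-0.1, -2.0, -0.9]
width: 0.0216
```

```bash
python3 loc.py 0 41.5 .085 0 41.3 .0726 0 41.3 .068
```

```text
{'t': 8.65, 'p': [0.551, 0.1414, 0.0996], 'yaw': np.float64(71.14), 'z': [-0.0005, -0.0002, -1.0], 'F': [-0.1, -2.0, -0.9], 'w': 0.0216} local mm [-0.2 41.3 99.6]
[0.0, 41.5, 0.085] ([0.008, 0.007, 0.583], [-0.005, 0.004, 0.004])
[0.0, 41.3, 0.0726] ([-0.0, 0.007, 1.079], [-0.005, 0.004, 0.004])
[0.0, 41.3, 0.068] ([-0.0, 0.008, 1.263], [-0.005, 0.004, 0.004])
```

Request:
carry_out(
  commands=[
    [[255,0,0,0.3,0,0,0],[255,0,0,0.6,0,0,0],[255,0,0,0.9,0,0,0],[255,0,0,1.08,0,0,0],[255,0,0,1.08,0,0,0]],
  ],
)

```text
time: 9.28
ee_pos: [0.5512, 0.1413, 0.0724]
eef_rot: [0.813, 0.582, -0.0, 0.0]
ft_force: [-0.1, -2.8, 3.4]
width: 0.0215
```

```bash
python3 loc.py 0 41.3 .0726 0 41.3 .068
```

```text
{'t': 9.28, 'p': [0.5512, 0.1413, 0.0724], 'yaw': np.float64(71.14), 'z': [-0.0004, -0.0003, -1.0], 'F': [-0.1, -2.8, 3.4], 'w': 0.0215} local mm [-0.  41.2 72.4]
[0.0, 41.3, 0.0726] ([0.002, 0.0, -0.009], [-0.003, 0.005, 0.002])
[0.0, 41.3, 0.068] ([0.002, 0.0, 0.175], [-0.003, 0.005, 0.002])
```

Request:
carry_out(
  commands=[
    [[255,0,0,0.08,0,0,0],[255,0,0,0.16,0,0,0],[255,0,0,0.16,0,0,0]],
  ],
)

```text
time: 9.65
ee_pos: [0.5523, 0.1417, 0.0718]
eef_rot: [0.813, 0.582, 0.001, 0.001]
ft_force: [-11.6, -6.5, 39.8]
width: 0.0216
```

```bash
python3 loc.py; python3 shot.py w9;  python3 - <<'E'
from bench import r
import cv2
S=r.camera("scene"); 
cv2.imwrite("pics/s9.png",cv2.resize(S[200:290,200:320],(800,600),interpolation=cv2.INTER_CUBIC))
E
```

```text
{'t': 9.65, 'p': [0.5523, 0.1417, 0.0718], 'yaw': np.float64(71.14), 'z': [0.0024, -0.0015, -1.0], 'F': [-11.6, -6.5, 39.8], 'w': 0.0216} local mm [ 0.9 42.1 71.8]
{'t': 9.65, 'p': [0.5523, 0.1417, 0.0718], 'yaw': np.float64(71.14), 'z': [0.0024, -0.0015, -1.0], 'F': [-11.6, -6.5, 39.8], 'w': 0.0216} [0.5523, 0.1417, 0.0718]
[0.4862 0.1648 0.2338]
```

View pics/s9.png

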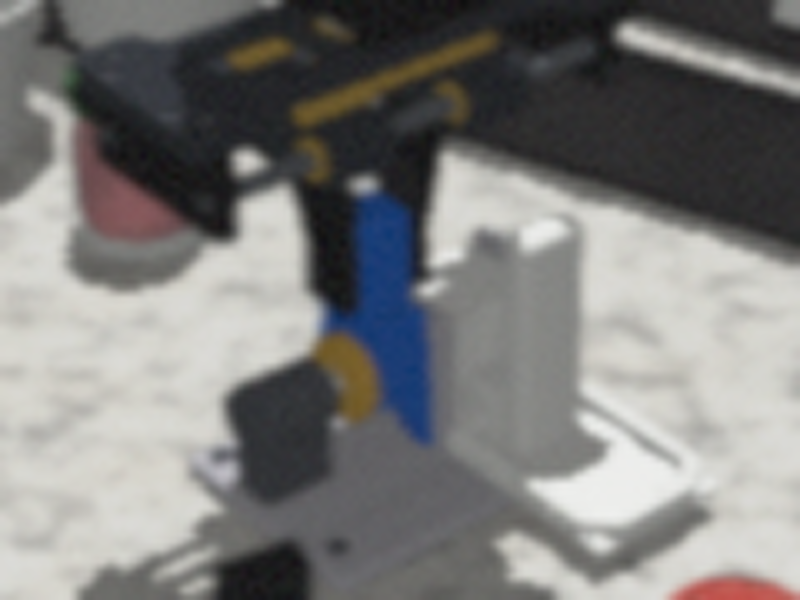

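View pics/w9.png

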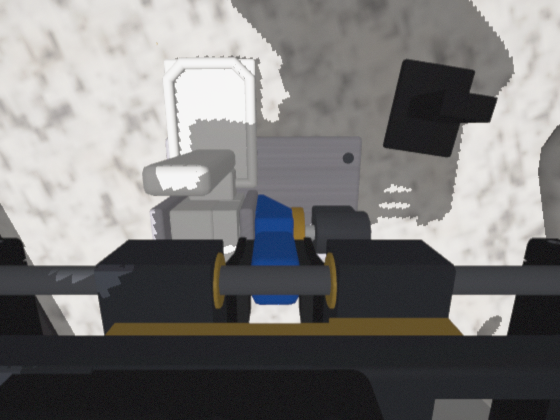

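The key is home: it stops dead at tip height 0 and the force rises to 40 N, with the collar clearly pushed away in both views. Relaxing the push, then opening part-way and going up.

Request:
carry_out(
  commands=[
    [[255,-0.03,0.03,-0.02,0,0,0],[255,-0.03,0.03,-0.02,0,0,0],[120,-0.03,0.03,-0.02,0,0,0],[120,-0.03,0.03,-0.02,0,0,0],[120,-0.03,0.03,-0.02,0,0,0],[120,-0.03,0.03,-0.02,0,0,0]],
  ],
)

```text
time: 10.5
ee_pos: [0.5528, 0.1409, 0.0722]
eef_rot: [0.813, 0.582, 0.001, 0.001]
ft_force: [-0.2, -0.3, -0.4]
width: 0.0449
```

```bash
python3 loc.py
```

```text
{'t': 10.5, 'p': [0.5528, 0.1409, 0.0722], 'yaw': np.float64(71.14), 'z': [0.0025, -0.0013, -1.0], 'F': [-0.2, -0.3, -0.4], 'w': 0.0449} local mm [ 1.7 41.4 72.2]
```

Request:
carry_out(
  commands=[
    [[120,0,0,-0.6,0,0,0],[120,0,0,-2.0,0,0,0],[120,0,0,-4.0,0,0,0],[120,0,0,-5.2,0,0,0],[120,0,0,-5.2,0,0,0],[120,0,0,-5.2,0,0,0]],
  ],
)

```text
time: 11.25
ee_pos: [0.5522, 0.1409, 0.2022]
eef_rot: [0.813, 0.582, 0.001, 0.001]
ft_force: [0.2, -0.8, -0.8]
width: 0.0462
```

```bash
python3 shot.py w10;  python3 - <<'E'
from model import *
from bench import r
from ba import corr
import pickle
x=np.load("ba.npy"); pb=x[6:9]
ci,s=pickle.load(open("w10.pkl","rb")); ci=corr(ci,x[:3],x[3:6])
w=cv2.imread("pics/w10.png"); cr=(150,60,350,210)
kp=[*pose(pb,[0,41,0])[0][:2],pb[2]]
rp=[*pose(pb,[-45,0,8])[0][:2],pb[2]]
o=draw(w,ci,key(),kp,.008,(0,255,255),cr,4)
o=draw(o,ci,rest(),rp,.008,(255,0,0),cr,4); o=draw(o,ci,bracket(),pb,0,(0,0,255),cr,4)
cv2.imwrite("pics/w10c.png",cv2.resize(w[cr[1]:cr[3],cr[0]:cr[2]],None,fx=4,fy=4,interpolation=cv2.INTER_CUBIC))
cv2.imwrite("pics/w10o.png",o)
t=pose(pb,[-45,0,0])[0]
S=r.camera("scene"); cv2.imwrite("pics/s10.png",cv2.resize(S[200:290,200:320],(800,600),interpolation=cv2.INTER_CUBIC))
s=r.read_state();print(t,row(s,[t[0],t[1],.2],np.degrees(pb[2])),row(s,[t[0],t[1],.072],np.degrees(pb[2])))
E
```

```text
{'t': 11.25, 'p': [0.5522, 0.1409, 0.2022], 'yaw': np.float64(71.14), 'z': [0.0024, -0.0016, -1.0], 'F': [0.2, -0.8, -0.8], 'w': 0.0462} [0.552, 0.1408, 0.2017]
[0.4861 0.164  0.3641]
[0.49523548 0.11679178 0.        ] ([-1.643, -1.837, 0.057], [0.004, 0.024, -17.996]) ([-1.637, -1.845, 5.177], [0.004, 0.024, -17.996])
```

View pics/w10c.png

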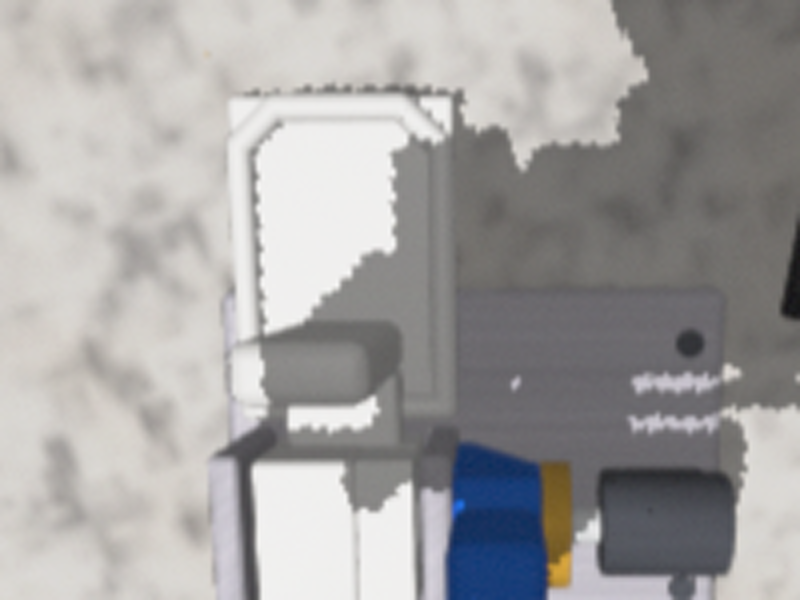

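View pics/w10o.png

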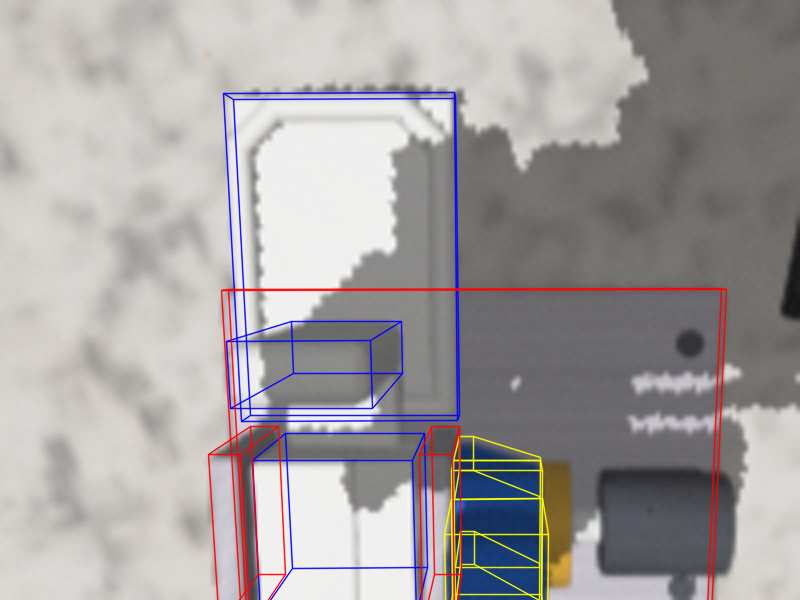

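View pics/s10.png

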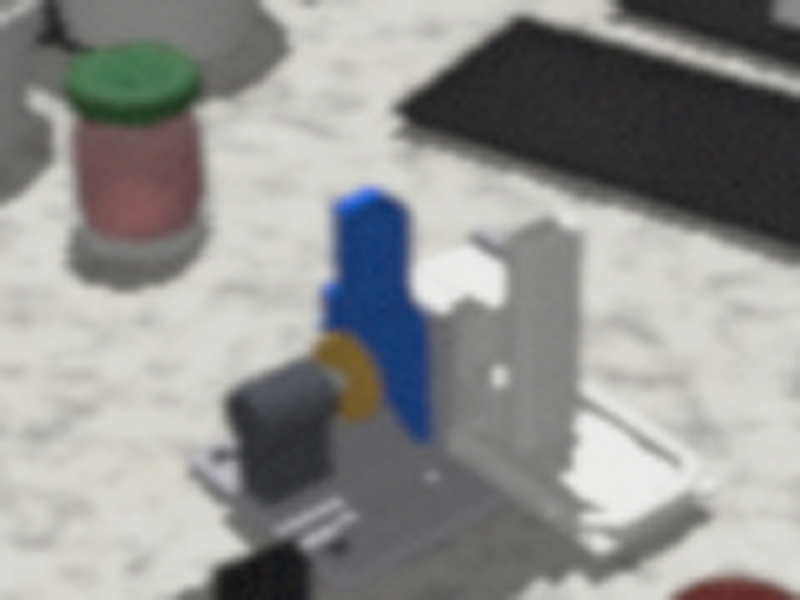

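The key is free-standing in the bracket: scene crop shows blue at (375,300) with the collar pushed to (350,375), and in the wrist overlay the collar face sits right at the key's back, a travel of about 12 mm. Now the rest, turning the wrist +90° in the tool frame to yaw −19° because the other way would hit the last joint's limit.

Request:
carry_out(
  commands=[
    [[100,-1.64,-1.84,0.06,0,0,18],[100,-1.64,-1.84,0.06,0,0,18],[100,-1.64,-1.84,0.06,0,0,18],[100,-1.64,-1.84,0.06,0,0,18],[100,-1.64,-1.84,0.06,0,0,18],[100,-1.64,-1.84,0.06,0,0,18],[100,-1.64,-1.84,0.06,0,0,18],[100,-1.64,-1.84,0.06,0,0,18],[100,-1.64,-1.84,0.06,0,0,18],[100,-1.64,-1.84,0.06,0,0,18]],
  ],
)

```text
time: 12.6
ee_pos: [0.4948, 0.1169, 0.1992]
eef_rot: [0.987, -0.163, 0.0, 0.001]
ft_force: [-0.6, 0.5, 1.1]
width: 0.0529
```

```bash
python3 shot.py w11;  python3 - <<'E'
from model import *
from bench import r
pb=np.load("ba.npy")[6:9]
t=pose(pb,[-45,0,0])[0]
s=r.read_state();print(st(s),np.round(s["joint_positions"],2),row(s,[t[0],t[1],.13],np.degrees(pb[2])),row(s,[t[0],t[1],.072],np.degrees(pb[2])))
E
```

```text
{'t': 12.6, 'p': [0.4948, 0.1169, 0.1992], 'yaw': np.float64(-18.81), 'z': [-0.0002, -0.0017, -1.0], 'F': [-0.6, 0.5, 1.1], 'w': 0.0529} [0.4949, 0.1169, 0.1994]
[0.5182 0.1838 0.3613]
{'t': 12.65, 'p': [0.4949, 0.1169, 0.1994], 'yaw': np.float64(-18.74), 'z': [0.0, -0.0016, -1.0], 'F': [0.3, -0.2, -0.3], 'w': 0.053} [ 0.38  0.16 -0.77  1.76  0.12  1.27 -0.74] ([0.014, -0.006, 2.775], [0.017, -0.006, 0.026]) ([0.012, -0.01, 5.095], [0.017, -0.006, 0.026])
```

View pics/w11.png

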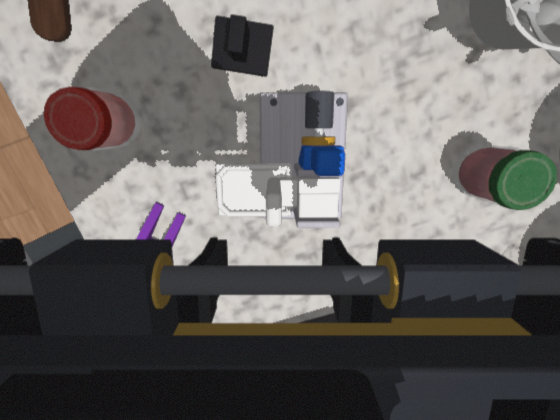

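Fin centre is at column 274 and the finger centre at about 275, so alignment along the jaw axis is good. Descending and gripping.

Request:
carry_out(
  commands=[
    [[100,0.01,-0.01,1.5,0.02,0,0.03],[100,0.01,-0.01,3.0,0.02,0,0.03],[100,0.01,-0.01,4.2,0.02,0,0.03],[100,0.01,-0.01,5.1,0.02,0,0.03],[100,0.01,-0.01,5.1,0.02,0,0.03],[100,0.01,-0.01,5.1,0.02,0,0.03],[255,0.01,-0.01,5.1,0.02,0,0.03],[255,0.01,-0.01,5.1,0.02,0,0.03],[255,0.01,-0.01,5.1,0.02,0,0.03],[255,0.01,-0.01,5.1,0.02,0,0.03],[255,0.01,-0.01,5.1,0.02,0,0.03],[255,0.01,-0.01,5.1,0.02,0,0.03]],
  ],
  grip_force=40,
)

```text
time: 14.15
ee_pos: [0.4951, 0.1169, 0.0719]
eef_rot: [0.986, -0.164, 0.0, -0.0]
ft_force: [-0.7, -0.2, 2.0]
width: 0.0142
```

```bash
python3 loc.py; python3 shot.py w12
```

```text
{'t': 14.15, 'p': [0.4951, 0.1169, 0.0719], 'yaw': np.float64(-18.9), 'z': [0.0004, 0.0, -1.0], 'F': [-0.7, -0.2, 2.0], 'w': 0.0142} local mm [-45.1   0.   71.9]
{'t': 14.15, 'p': [0.4951, 0.1169, 0.0719], 'yaw': np.float64(-18.9), 'z': [0.0004, 0.0, -1.0], 'F': [-0.7, -0.2, 2.0], 'w': 0.0142} [0.4951, 0.1169, 0.0719]
[0.5185 0.1835 0.234 ]
```

View pics/w12.png

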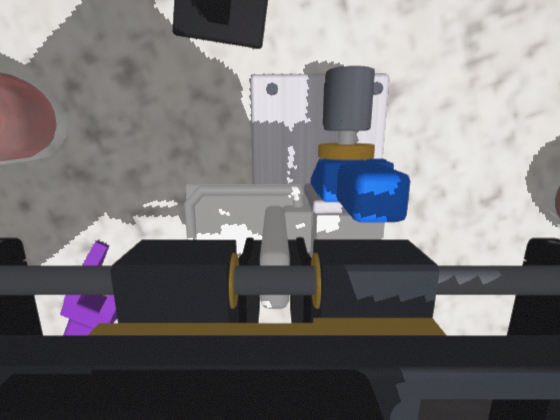

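Gripped (width 14.2 mm). A small test lift first, to check the bar no longer holds.

Request:
carry_out(
  commands=[
    [[255,0,0,-0.12,0,0,0],[255,0,0,-0.24,0,0,0],[255,0,0,-0.24,0,0,0]],
  ],
)

```text
time: 14.58
ee_pos: [0.4953, 0.1168, 0.0781]
eef_rot: [0.986, -0.164, 0.0, -0.0]
ft_force: [-0.4, -0.6, -1.4]
width: 0.0137
```

```bash
python3 loc.py
```

```text
{'t': 14.57, 'p': [0.4953, 0.1168, 0.0781], 'yaw': np.float64(-18.9), 'z': [0.0009, 0.0, -1.0], 'F': [-0.4, -0.6, -1.4], 'w': 0.0137} local mm [-45.    0.1  78.1]
```

Free: the rest rose 6 mm with only about 1.4 N of load. Lifting clear, and refining the tray pose meanwhile.

Request:
carry_out(
  commands=[
    [[255,0,0,-0.5,0,0,0],[255,0,0,-1.2,0,0,0],[255,0,0,-2.0,0,0,0],[255,0,0,-3.0,0,0,0],[255,0,0,-3.0,0,0,0],[255,0,0,-3.0,0,0,0]],
  ],
)

```text
time: 15.32
ee_pos: [0.495, 0.1167, 0.1529]
eef_rot: [0.986, -0.164, 0.0, 0.0]
ft_force: [0.3, -0.8, -1.7]
width: 0.0138
```

```bash
python3 loc.py; python3 - <<'E'
from model import *
from bench import r
t=cv2.imread("pics/top0.png"); 
cv2.imwrite("pics/tt.png",cv2.resize(t[145:275,300:420],(554,600),interpolation=cv2.INTER_CUBIC))
S=r.camera("scene"); cv2.imwrite("pics/s13.png",S)
sc=cv2.imread("pics/scene0.png"); cv2.imwrite("pics/st.png",cv2.resize(sc[180:245,250:380],(800,400),interpolation=cv2.INTER_CUBIC))
E
```

```text
{'t': 15.32, 'p': [0.495, 0.1167, 0.1529], 'yaw': np.float64(-18.9), 'z': [0.0008, -0.0002, -1.0], 'F': [0.3, -0.8, -1.7], 'w': 0.0138} local mm [-45.2  -0.2 152.9]
```

View pics/tt.png

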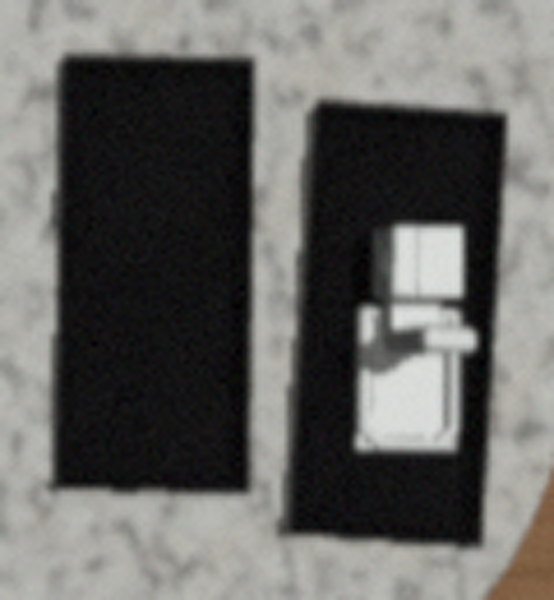

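View pics/st.png

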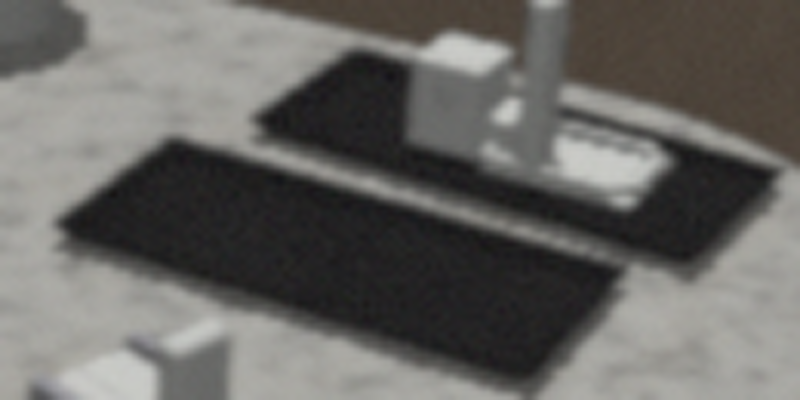

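View pics/s13.png

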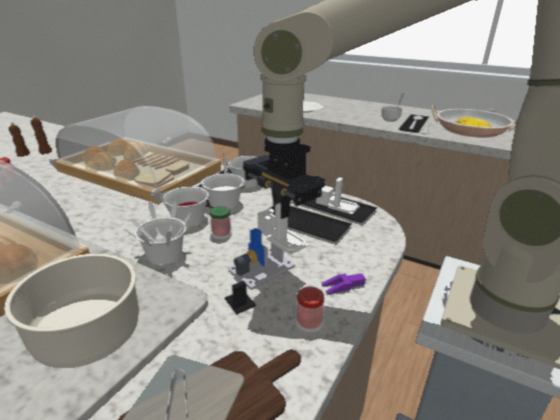

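```bash
python3 - <<'E'
from model import *
from bench import r
T=r.camera_info("top");S=r.camera_info("scene")
tc=lambda u,v:(u/4.617+300-.5,v/4.615+145-.5)
sc=lambda u,v:(u/6.154+250-.5,v/6.154+180-.5)
L=[(57.5,-130),(-57.5,-130),(-57.5,130),(57.5,130)]
oT=[(*tc(*c),*l,12) for c,l in zip([(62,58),(253,60),(248,490),(55,488)],L)]
oS=[(*sc(*c),*l,12) for c,l in zip([(60,225),(175,140),(625,270),(530,385)],L)]
for n,o in(("T",[(T,oT)]),("S",[(S,oS)]),("both",[(T,oT),(S,oS)])):
    p,e=fit(o,[.547,-.12,1.57]); print(n,p[:2].round(4),np.degrees(p[2]).round(2),e.round(1).tolist())
np.save("tray.npy",p)
s=r.read_state(); 
print(row(s,[p[0],p[1],.155],np.degrees(p[2])-90))
E
```

```text
T [ 0.5461 -0.1175] 88.78 [[-0.2, -0.9], [0.1, -0.6], [0.1, 0.8], [-0.1, 0.5]]
S [ 0.5462 -0.1168] 87.8 [[-1.8, -0.0], [-0.1, -0.6], [1.4, 0.5], [0.1, -0.3]]
both [ 0.5462 -0.1173] 88.51 [[-0.0, -1.0], [0.3, -0.5], [-0.1, 0.9], [-0.4, 0.4], [-1.8, 0.2], [-0.4, -0.6], [1.4, 0.1], [0.6, -0.6]]
([4.978, 8.188, -0.097], [0.003, -0.0, -3.482])
```

Both cameras agree on the tray within 1 mm: (0.546, −0.117), with the rest yaw needed about −1.5°. I'll translate first and turn afterwards, so the root block doesn't swing into the key.

Request:
carry_out(
  commands=[
    [[255,2.5,4.1,-0.1,0,0,0],[255,2.5,4.1,-0.1,0,0,0],[255,4.98,8.19,-0.1,0,0,0],[255,4.98,8.19,-0.1,0,0,-1.8],[255,4.98,8.19,-0.1,0,0,-3.48],[255,4.98,8.19,-0.1,0,0,-3.48],[255,4.98,8.19,-0.1,0,0,-3.48],[255,4.98,8.19,-0.1,0,0,-3.48]],
  ],
)

```text
time: 16.38
ee_pos: [0.5462, -0.1165, 0.155]
eef_rot: [1.0, -0.013, -0.0, 0.0]
ft_force: [-0.4, 0.1, -2.3]
width: 0.0135
```

```bash
python3 shot.py w14; python3 - <<'E'
from model import *
from bench import r
p=np.load("tray.npy")
cv2.imwrite("pics/s14.png",r.camera("scene"))
s=r.read_state(); print(st(s))
for z in(.10,.069): print(row(s,[p[0],p[1],z],np.degrees(p[2])-90))
E
```

```text
{'t': 16.38, 'p': [0.5462, -0.1165, 0.155], 'yaw': np.float64(-1.52), 'z': [-0.0002, -0.0003, -1.0], 'F': [-0.4, 0.1, -2.3], 'w': 0.0135} [0.5462, -0.1167, 0.1551]
[ 0.5488 -0.0461  0.3171]
{'t': 16.48, 'p': [0.5462, -0.1168, 0.1551], 'yaw': np.float64(-1.5), 'z': [0.0, -0.0004, -1.0], 'F': [-0.6, 0.1, -1.5], 'w': 0.0138}
([-0.001, 0.019, 2.205], [0.005, -0.001, -0.002])
([-0.001, 0.019, 3.445], [0.005, -0.001, -0.002])
```

View pics/s14.png

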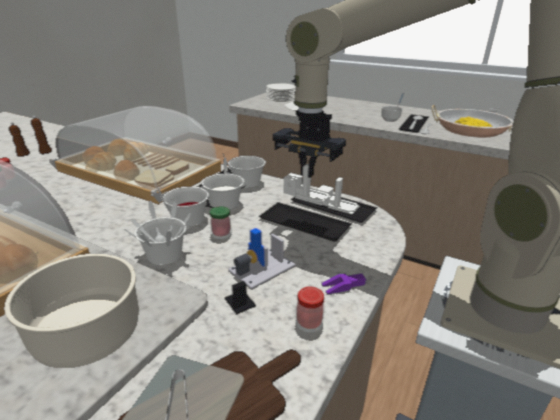

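View pics/w14.png

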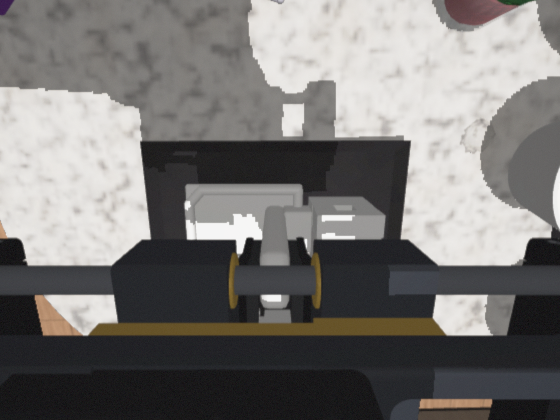

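Request:
carry_out(
  commands=[
    [[255,0,0.02,1.0,0,0,0],[255,0,0.02,2.2,0,0,0],[255,0,0.02,2.9,0,0,0],[255,0,0.02,3.25,0,0,0],[255,0,0.02,3.4,0,0,0],[255,0,0.02,3.4,0,0,0],[255,0,0.02,3.4,0,0,0]],
  ],
)

```text
time: 17.35
ee_pos: [0.5467, -0.1175, 0.0708]
eef_rot: [1.0, -0.013, 0.001, 0.0]
ft_force: [-0.2, -1.2, -2.7]
width: 0.0136
```

```bash
python3 loc.py
```

```text
{'t': 17.35, 'p': [0.5467, -0.1175, 0.0708], 'yaw': np.float64(-1.51), 'z': [0.0011, -0.0008, -1.0], 'F': [-0.2, -1.2, -2.7], 'w': 0.0136} local mm [  79.5 -205.    70.8]
```

Request:
carry_out(
  commands=[
    [[255,0,0,0.06,0,0,0],[255,0,0,0.11,0,0,0],[255,0,0,0.15,0,0,0],[255,0,0,0.17,0,0,0],[255,0,0,0.17,0,0,0]],
  ],
)

```text
time: 17.98
ee_pos: [0.5467, -0.1175, 0.0669]
eef_rot: [1.0, -0.013, 0.001, 0.0]
ft_force: [-2.6, -0.6, 3.8]
width: 0.0139
```

```bash
python3 loc.py
```

```text
{'t': 17.98, 'p': [0.5467, -0.1175, 0.0669], 'yaw': np.float64(-1.51), 'z': [0.0011, -0.001, -1.0], 'F': [-2.6, -0.6, 3.8], 'w': 0.0139} local mm [  79.5 -205.1   66.9]
```

Contact at exactly the expected height (Fz went from −2.7 to +3.8 N). Opening and then backing straight up.

Request:
carry_out(
  commands=[
    [[140,0,0,0,0,0,0],[140,0,0,0,0,0,0],[140,0,0,0,0,0,0],[140,0,0,-0.6,0,0,0],[140,0,0,-2.0,0,0,0],[140,0,0,-4.0,0,0,0],[140,0,0,-6.0,0,0,0],[140,0,0,-6.0,0,0,0]],
  ],
)

```text
time: 18.98
ee_pos: [0.5488, -0.1173, 0.2221]
eef_rot: [1.0, -0.013, 0.004, 0.001]
ft_force: [0.2, -0.9, -0.9]
width: 0.0394
```

```bash
python3 shot.py w16; python3 - <<'E'
from bench import r
import cv2
S=r.camera("scene");cv2.imwrite("pics/s16.png",cv2.resize(S[170:320,200:400],(800,600),interpolation=cv2.INTER_CUBIC))
T=r.camera("top");cv2.imwrite("pics/t16.png",T)
E
```

```text
{'t': 18.98, 'p': [0.5488, -0.1173, 0.2221], 'yaw': np.float64(-1.5), 'z': [0.0087, -0.0031, -1.0], 'F': [0.2, -0.9, -0.9], 'w': 0.0394} [0.5476, -0.1173, 0.2196]
[ 0.5499 -0.0464  0.3841]
```

View pics/s16.png

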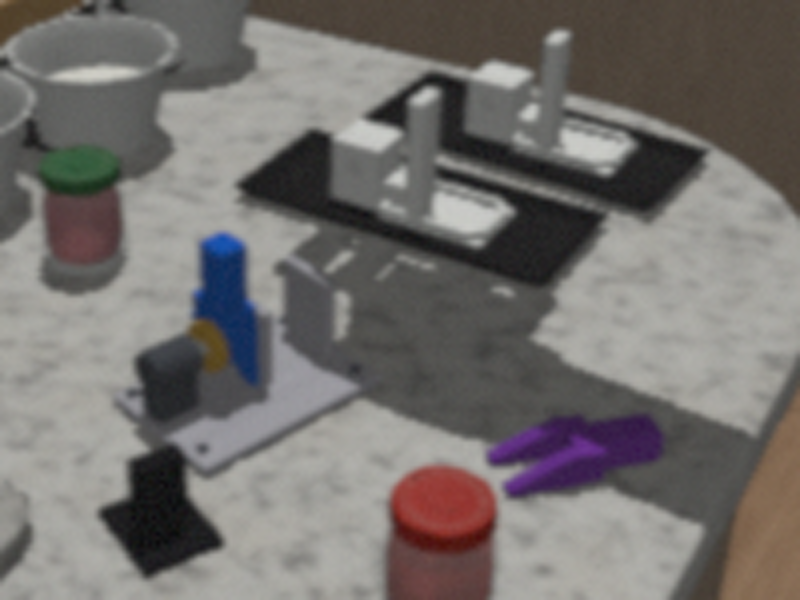

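View pics/w16.png

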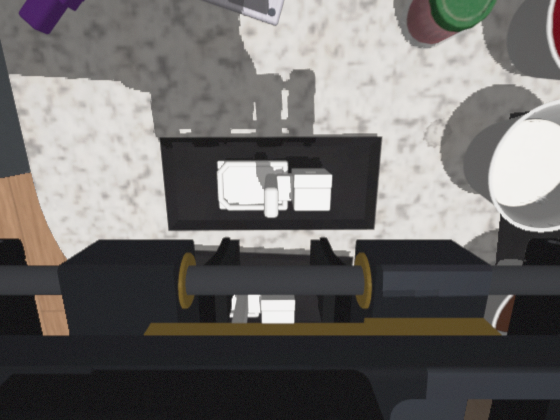

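View pics/t16.png

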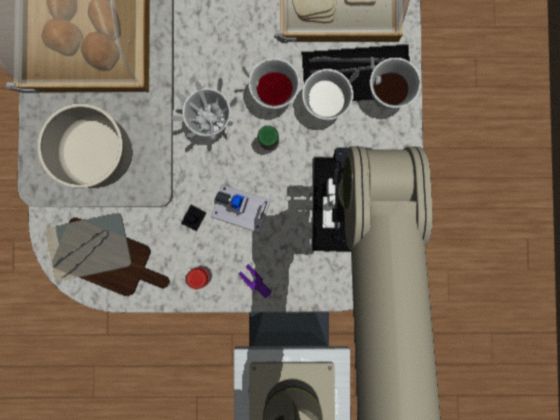

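The rest lies flat and upright in the formerly empty tray (wrist 255–330, 160–210, well inside the floor). The key still stands in the bracket with the collar held aside (scene crop 230,310). The jars are where they started (top view 197,278 and 268,136), as is the other rest. Handing in.

```bash
python3 -c "
from bench import r
from h import *
print(st(r.read_state())); print(r.close_job())"
```

```text
{'t': 19.12, 'p': [0.5463, -0.1174, 0.2168], 'yaw': np.float64(-1.51), 'z': [0.0007, -0.0011, -1.0], 'F': [-0.6, -0.4, 0.1], 'w': 0.039}
the job is handed in; nothing more can be done
None
```

The job is done and was handed in at 19.1 s of the 53 s allowed, with the arm clear of everything; no verdict was reported.

- **Key:** I took the blue key from its stand and pressed it over the spring bar until it stopped at the expected home height. The push peaked at about 40 N at the wrist, above the 10–20 N you said is enough. It went through the gripped key, not the arm or gripper body. After release the key stayed, holding the collar about 12 mm aside.
- **Rest:** it came free with only its own weight (about 1.4 N in the test lift). I set it down in the empty tray, where contact came at the expected height. The last pictures show it flat, upright and inside the tray floor.
- **Last checks:** the final scene and wrist pictures show the key still in the bracket, and the jars and the other rest look unmoved.
- **What disagreed:** single-view position fits differed by 2–3 mm at first, with leftover errors of up to about 3 pixels. Combining several wrist views reduced this, and the gap checks before pressing the key down then agreed to about 1 mm.

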